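# Load the staining carriage from nested dish stacks

## Robot

A 7-joint arm with a two-finger parallel gripper is mounted at the origin on the work surface. World frame = base frame: x ahead of the robot, y to its left, z up, the work surface at z = 0. Lengths are in m, angles in rad, forces in N, time in s.
With the tool pointing down it reaches from about 0.4 to 0.875 m from the base axis. Payload 4.4 kg.
Tool frame: the origin (TCP) lies midway between the tips of the shut fingers; the grasp point (between the pads) lies 19 mm behind it; z points along the fingers, x is the direction in which the jaws open and shut, and the axes are right-handed (so a half turn about z gives the same grasp; the last joint's range is limited). The gripper opens to 85 mm and grips with 20 to 120 N. Pads are 22 mm wide; open, the fingers measure 114 mm over their backs; the gripper's body (76 mm by 85 mm) begins 54 mm behind the grasp point. The pads swing forward as they close: fully open they stand 13 mm farther back than shut.
Start: joints at [-1.209, 0.628, 0.038, 1.517, -0.027, 0.996, -0.02], TCP at [0.27, 0.591, 0.231] pointing down, gripper open.
Joint ranges: [-3.06, 3.06], [-0.37, 2.12], [-1.25, 1.32], [0.18, 2.47], [-1.1, 4.24], [0.23, 1.98], [-2.94, 2.94]. Speed limits (rad/s): [2.57, 2.57, 3.14, 3.14, 3.14, 3.14, 3.14].

## Interface

Orientations are given as [roll, pitch, yaw] about the fixed x, y, z axes, in that order (R = Rz(yaw) Ry(pitch) Rx(roll)).
In Python, from plant import read_state, capture, camera_model, hand_in gives the robot as it stands. The module is installed in compiled form; this text tells all that it offers.
- The arm moves only by the shell command python3 -m jog 'ROWS' [FORCE]. ROWS is JSON, a list of rows, each an object with "hand": the finger opening in m, from 0 to 0.0854; "translation": the shift along the tool's x, y, z in m, a list of three; "turn": the turn about the tool's z in rad. A call has 1 to 10 rows; each row is the pose to reach, as a shift and turn from the pose measured when the call began, along the tool's axes at that moment; what a row does not reach only later rows make up. A row lasts 1/10 s, in which the tool goes at most 50 mm and 8.59 degrees, less where a joint would pass 70% of its speed; a pose out of reach is approached as far as the arm can. A call with a gripper value outside its range is refused whole. The fingers move at their own pace and stop on an object; FORCE is the grip in N (left out, the last holds). Time passes only in rows, so rows that repeat a pose let the fingers close. It gives the time, the measured TCP pose, the force and the opening at its end, in the units of the state.
- read_state(): the state, without advancing time (a new reading comes with each control period).
- capture(name): name is "scene" or "top" or "wrist"; returns the picture (384x512x3 uint8, red, green, blue); there is no depth.
- camera_model(name): a dict with "camera_matrix" (3x3 intrinsics, pixels), "R" (3x3) and "t" (3): a world point X has camera coordinates R X + t; the wrist camera has in their place "hand_eye" (4x4, takes a point from camera to tool coordinates, whose origin is the TCP and whose axes are the tool frame's). Camera axes: x right, y down, z forward; pixel columns grow to the right and rows downward; lengths in m; the calibration is good to about 2 mm. A picture is of the moment at which its call begins: read the wrist's pose just before it. camera_model takes no time and is no camera call.
- hand_in(): hands the job in, once; it reports no verdict.
The state is a dict: "t": time; "qpos": joint angles; "dq": joint speeds; "tau": joint torques, N m; "tcp_pos": TCP position; "eef_rot": TCP orientation; "force": force on the tool from outside, world axes, zero at the start; "moment": the same for the moment, N m; "gripper_width": opening from 0.0 (shut) to 1.0 (fully open).
Only numpy, scipy, OpenCV 4.12 (cv2) and the standard library are available. Lean on these libraries where they do the work, as an engineer would, in place of code of your own. Each camera call takes 0.05 s, during which the arm holds its last target. There are 200 camera calls.

## Task

Pull the staining unit's carriage all the way out from under the hood to its loading stop, then un-nest every loose dish from the two stacks and stand each one upright inside its own outline on the carriage, square to it: green dishes in the green outlines, grey dishes in the black ones. With all of them on, and the carriage still out, push the carriage fully home under the hood with the dishes still in their outlines. Leave the jar and the pen pot where they are.

Things in the scene. Friction and masses are not known exactly. Their poses are not given: they have to be found in the camera images.
- green1: Green plastic staining dish: open tub 62 mm (its x) by 92 mm (its y), 48 mm high, 0.12 kg; origin centre of underside, z up. Foot 44 x 68 mm, 3 mm ribbed walls taper outwards, top 16 mm is an upright collar: grip that across the 62 mm. Starts wedged lightly by its taper in stand_green, underside 33.6 mm above the bench. 50 mm of straight lift clears it.
- green2: Second green dish, same as green1 in shape and grip; may be absent (None). If present it starts nested in green1, 21.6 mm higher, wedged lightly by the taper, its collar's lower edge 5.6 mm above the rim below. Take it off before green1: lift straight, 50 mm clears it. Now and then the lower dish sticks and rises too: set both back and try again with a small twist.
- grey1: Grey dish, always present; shape, axes and grip exactly as green1; starts wedged lightly in stand_grey, underside 33.6 mm above the bench.
- grey2: Second grey dish, same shape as green1; may be absent (None). If present it starts nested in grey1, 21.6 mm higher, as green2 in green1. Take it off before grey1.
- stand_green: Fixed steel stand that the green dishes nest on: dark base 74 x 100 x 12 mm carrying a bare steel copy of a dish (rim 60 mm above the bench). Origin: centre of the base's underside; axes as the dishes'. The two stands may swap places from start to start.
- stand_grey: The same kind of fixed steel stand, for the grey dishes.
- unit: Fixed staining unit: grey base 250 (x) x 460 mm (y) with two rails; over its -y end a white hood frame with clear roof, 340 mm wide in x, from 62 to 243 mm on the -y side of the origin, open at both y ends, 240 mm clear height, 254 mm at the top. Origin on the bench at the middle of the base's width.
- carriage (a joint): Slide of the flat grey carriage (290 mm in x, 250 mm in y, top face 40 mm above the bench) along the unit's y: 0 m = fully home at its stop under the hood, 0.200 m = fully out at the loading stop, towards the unit's +y. About 3 N of friction; stays where left.
- carriage_handle (a point): Top centre of the red upright handle on the carriage's +y end, always outside the hood: 24 mm (x) by 16 mm (y), rising from 40 to 96 mm above the bench; this point is at its top. Axes as the unit's. Grip from above across the 24 mm and move along the unit's y. 160 mm in +y from the carriage's centre.
- mark_green_a (a point): centre, at the carriage's top surface, of a marked place on the carriage: green-outlined, -x row, -y end (hood end). The outline is 60 (x) x 84 mm (y) inside, flat, and a dish stands in it with its y along this point's y (either way round). Rows are 140 mm apart, places in a row 112 mm. For a green dish. Moves with the carriage.
- mark_green_b (a point): centre, at the carriage's top surface, of a marked place on the carriage: green-outlined, -x row, +y end (handle end). The outline is 60 (x) x 84 mm (y) inside, flat, and a dish stands in it with its y along this point's y (either way round). Rows are 140 mm apart, places in a row 112 mm. For a green dish. Moves with the carriage.
- mark_grey_a (a point): centre, at the carriage's top surface, of a marked place on the carriage: black-outlined, +x row, -y end. The outline is 60 (x) x 84 mm (y) inside, flat, and a dish stands in it with its y along this point's y (either way round). Rows are 140 mm apart, places in a row 112 mm. For a grey dish. Moves with the carriage.
- mark_grey_b (a point): centre, at the carriage's top surface, of a marked place on the carriage: black-outlined, +x row, +y end. The outline is 60 (x) x 84 mm (y) inside, flat, and a dish stands in it with its y along this point's y (either way round). Rows are 140 mm apart, places in a row 112 mm. For a grey dish. Moves with the carriage.
- reagent_jar: bystander: amber jar, 60 mm across, 100 mm high, origin centre of underside; stands beyond the unit.
- pen_pot: bystander: black pen pot with pens, 72 mm across, 85 mm high (pens to 140 mm), origin centre of underside.
There are look-alikes about, which are no part of the job. Leave any purple look-alike of the green1 alone. Leave any pink or yellow look-alike of the grey1 alone.

How it is judged:
On the way, in this order (a step that is already met when the one before it is completed fails the run):
1. the carriage is pulled out to its loading stop (value of joint carriage above 0.19 m), for 0.2 s.
2. with the carriage still out, every loose dish stands in an outline of its colour (value of joint carriage above 0.18 m and ((horizontal distance between green1 and mark_green_a below 0.013 m and angle between the y axis of green1 and the y axis of mark_green_a, either way round below 0.26 rad) or (horizontal distance between green1 and mark_green_b below 0.013 m and angle between the y axis of green1 and the y axis of mark_green_b, either way round below 0.26 rad)) and z of green1 in the frame of mark_green_a between -0.006 and 0.006 m and angle between each of green1, green2, grey1, grey2's own z axis and vertical below 0.08 rad and linear speed of each of green1, green2, grey1, grey2 below 0.03 m/s and ((horizontal distance between green2 and mark_green_a below 0.013 m and angle between the y axis of green2 and the y axis of mark_green_a, either way round below 0.26 rad) or (horizontal distance between green2 and mark_green_b below 0.013 m and angle between the y axis of green2 and the y axis of mark_green_b, either way round below 0.26 rad)) and z of green2 in the frame of mark_green_a between -0.006 and 0.006 m and ((horizontal distance between grey1 and mark_grey_a below 0.013 m and angle between the y axis of grey1 and the y axis of mark_grey_a, either way round below 0.26 rad) or (horizontal distance between grey1 and mark_grey_b below 0.013 m and angle between the y axis of grey1 and the y axis of mark_grey_b, either way round below 0.26 rad)) and z of grey1 in the frame of mark_green_a between -0.006 and 0.006 m and ((horizontal distance between grey2 and mark_grey_a below 0.013 m and angle between the y axis of grey2 and the y axis of mark_grey_a, either way round below 0.26 rad) or (horizontal distance between grey2 and mark_grey_b below 0.013 m and angle between the y axis of grey2 and the y axis of mark_grey_b, either way round below 0.26 rad)) and z of grey2 in the frame of mark_green_a between -0.006 and 0.006 m), for 0.3 s.
At the end, for the whole second after the job is handed in: Carriage within 8 mm of its home stop; every dish present stands upright (within 0.08 rad) on the carriage's surface, its centre within 13 mm of an outline of its colour and turned at most 0.26 rad from it, at rest (value of joint carriage below 0.008 m and ((horizontal distance between green1 and mark_green_a below 0.013 m and angle between the y axis of green1 and the y axis of mark_green_a, either way round below 0.26 rad) or (horizontal distance between green1 and mark_green_b below 0.013 m and angle between the y axis of green1 and the y axis of mark_green_b, either way round below 0.26 rad)) and z of green1 in the frame of mark_green_a between -0.006 and 0.006 m and angle between each of green1, green2, grey1, grey2's own z axis and vertical below 0.08 rad and linear speed of each of green1, green2, grey1, grey2 below 0.03 m/s and ((horizontal distance between green2 and mark_green_a below 0.013 m and angle between the y axis of green2 and the y axis of mark_green_a, either way round below 0.26 rad) or (horizontal distance between green2 and mark_green_b below 0.013 m and angle between the y axis of green2 and the y axis of mark_green_b, either way round below 0.26 rad)) and z of green2 in the frame of mark_green_a between -0.006 and 0.006 m and ((horizontal distance between grey1 and mark_grey_a below 0.013 m and angle between the y axis of grey1 and the y axis of mark_grey_a, either way round below 0.26 rad) or (horizontal distance between grey1 and mark_grey_b below 0.013 m and angle between the y axis of grey1 and the y axis of mark_grey_b, either way round below 0.26 rad)) and z of grey1 in the frame of mark_green_a between -0.006 and 0.006 m and ((horizontal distance between grey2 and mark_grey_a below 0.013 m and angle between the y axis of grey2 and the y axis of mark_grey_a, either way round below 0.26 rad) or (horizontal distance between grey2 and mark_grey_b below 0.013 m and angle between the y axis of grey2 and the y axis of mark_grey_b, either way round below 0.26 rad)) and z of grey2 in the frame of mark_green_a between -0.006 and 0.006 m); the robot touches nothing.
It fails at once if the reagent jar is disturbed (moved over 3 cm) (distance of reagent_jar from where it was at the start of the episode above 0.03 m).
It fails at once if the pen pot is disturbed (moved over 3 cm) (distance of pen_pot from where it was at the start of the episode above 0.03 m).
Of green2, grey2 only 1 to 2 are there at a start; the rules pass over those that are not, and their reading is None.
At some moment in a run one of green1, green2, grey1, grey2 may be knocked a few centimetres aside while the robot is not near it.
Once in a run the grip may slacken for a moment while it holds something.
It also fails if it takes over 210 s, if anything falls off the work surface, if the arm or the gripper's body presses on something with over 40 N, if the wrist force passes 120 N, or if a joint passes its speed limit or range.

## Working session

There is one attempt and no reset: what is moved stays moved. The work goes in short steps, Python scripts to look and compute and a shell command to move; the robot and the scene stay as the last step left them, time stands still between calls to the robot, and variables do not carry over. Pictures are saved under pics/ and viewed, about 12 in all and at most 16, crops included, and the job is handed in when it is done.

```bash
mkdir -p pics; ls; cat > h.py <<'E'
import numpy as np,cv2
from plant import *
from scipy.spatial.transform import Rotation as Ro
def save(cam,fn,crop=None,s=1):
    im=capture(cam)
    if crop: x0,y0,x1,y1=crop; im=im[y0:y1,x0:x1]
    im=cv2.resize(im,None,fx=s,fy=s,interpolation=cv2.INTER_CUBIC)
    cv2.imwrite('pics/'+fn,im[...,::-1])
def cam(name):
    m=camera_model(name);K=np.array(m['camera_matrix'])
    if 'R' in m: return K,np.array(m['R']),np.array(m['t'])
    s=read_state();T=np.eye(4);T[:3,:3]=Ro.from_euler('xyz',s['eef_rot']).as_matrix();T[:3,3]=s['tcp_pos']
    W=np.linalg.inv(T@np.array(m['hand_eye']));return K,W[:3,:3],W[:3,3]
def back(c,px,z):
    K,R,t=c;d=R.T@np.linalg.solve(K,[px[0],px[1],1]);o=-R.T@t
    return o+d*(z-o[2])/d[2]
def proj(c,X):
    K,R,t=c;p=K@(R@np.array(X)+t);return p[:2]/p[2]
def go(target,yaw=None):
    s=read_state();R=Ro.from_euler('xyz',s['eef_rot']).as_matrix()
    d=R.T@(np.array(target)-s['tcp_pos']);print('tcp',np.round(s['tcp_pos'],4),'rot',np.round(s['eef_rot'],3),'shift',np.round(d,4))
    if yaw is not None:
        # yaw = world direction of tool x (mod pi); tool z down
        cur=np.arctan2(R[1,0],R[0,0]);e=(yaw-cur+np.pi/2)%np.pi-np.pi/2;print('turn',round(-e,4),'cur',round(cur,4),'q7',round(s['qpos'][6],3))
E
python3 - <<'E'
from h import *
save('scene','s0.png',s=1.5);save('top','t0.png',s=1.5)
s=read_state();print({k:np.round(v,3) for k,v in s.items()})
for n in('scene','top'):
    K,R,t=cam(n);print(n,K.round(0).tolist(),(-R.T@t).round(3),R.round(2).tolist())
print(camera_model('wrist'))
E
```

```text
pics
{'t': np.float64(0.1), 'qpos': array([-1.209,  0.629,  0.038,  1.518, -0.027,  0.996, -0.02 ]), 'dq': array([ 0.   , -0.004,  0.   , -0.003, -0.001, -0.   ,  0.   ]), 'tau': array([ 3.0000e-03, -5.6452e+01,  1.2300e+00, -1.9397e+01,  1.1000e-02,
        6.0000e-03, -0.0000e+00]), 'tcp_pos': array([0.269, 0.591, 0.23 ]), 'eef_rot': array([3.142e+00, 2.000e-03, 1.143e+00]), 'force': array([-0.643, -1.094,  0.188]), 'moment': array([0.014, 0.016, 0.022]), 'gripper_width': np.float64(1.002)}
scene [[482.0, 0.0, 259.0], [0.0, 482.0, 190.0], [0.0, 0.0, 1.0]] [1.511 0.697 0.946] [[-0.59, 0.81, -0.02], [0.49, 0.33, -0.81], [-0.65, -0.49, -0.59]]
top [[379.0, 0.0, 259.0], [0.0, 379.0, 189.0], [0.0, 0.0, 1.0]] [ 0.232 -0.035  1.484] [[0.02, -1.0, 0.0], [-0.97, -0.02, -0.22], [0.22, -0.0, -0.97]]
{'camera_matrix': array([[332.72722048,   0.        , 254.55478086],
       [  0.        , 332.72722048, 189.20768777],
       [  0.        ,   0.        ,   1.        ]]), 'hand_eye': array([[ 9.99999330e-01,  1.14715207e-03,  1.55600146e-04,
         3.16719728e-04],
       [-1.13833299e-03,  9.49928709e-01,  3.12464641e-01,
        -7.87927174e-02],
       [ 2.10635414e-04, -3.12464609e-01,  9.49929378e-01,
        -1.42739170e-01],
       [ 0.00000000e+00,  0.00000000e+00,  0.00000000e+00,
         1.00000000e+00]])}
```

View pics/s0.png

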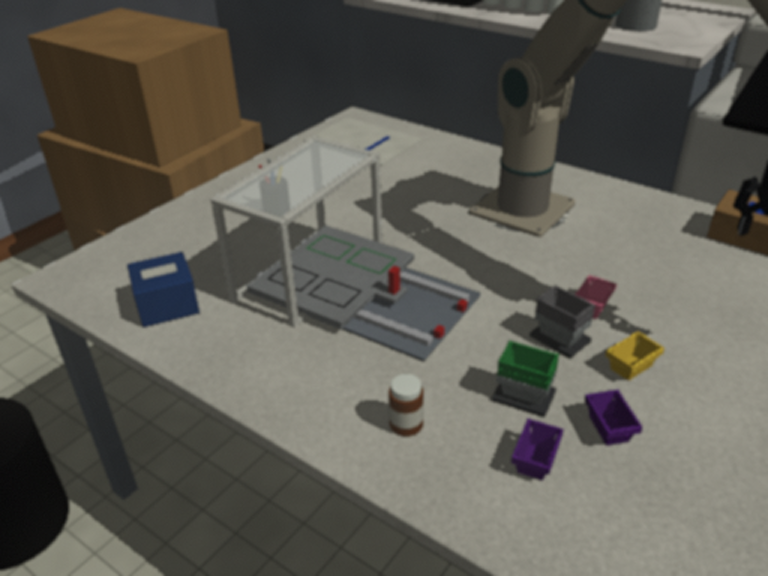

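View pics/t0.png

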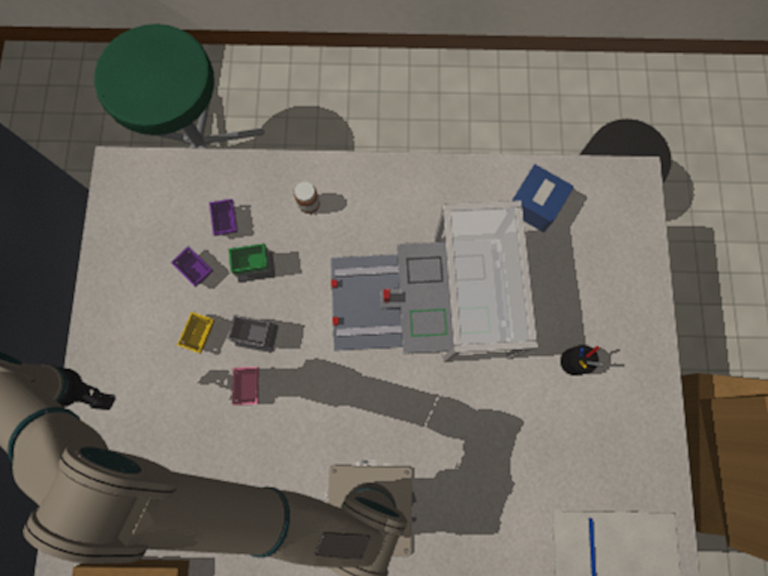

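Top view: the handle is at about (387,296), the green stack at (250,260) and the grey stack at (254,333). The hood is on the right, the jar at (306,197) and the pots at (580,360). Next I'll take close crops.

```bash
python3 - <<'E'
from h import *
a=capture('top');b=capture('scene')
A=cv2.resize(a[150:250,110:310],None,fx=4,fy=4,interpolation=cv2.INTER_CUBIC)
B=cv2.resize(b[185:285,310:430],None,fx=2.9,fy=2.9,interpolation=cv2.INTER_CUBIC)
B=cv2.resize(b[175:285,300:450],None,fx=4,fy=4,interpolation=cv2.INTER_CUBIC)
cv2.imwrite('pics/t1.png',A[...,::-1]);cv2.imwrite('pics/s1.png',B[...,::-1])
E
```

```text
(no output)
```

View pics/t1.png

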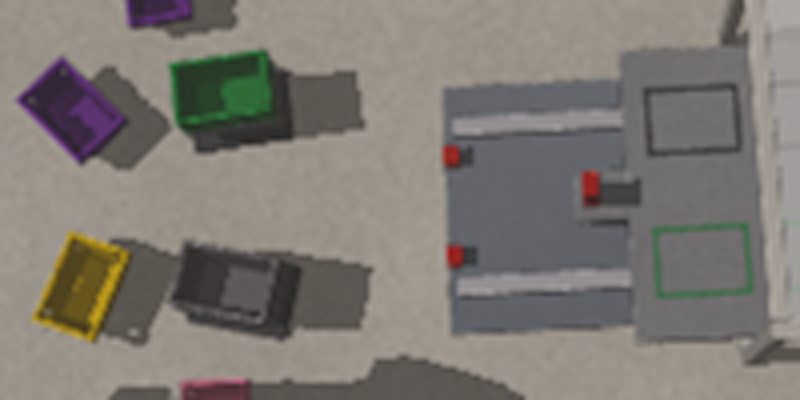

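View pics/s1.png

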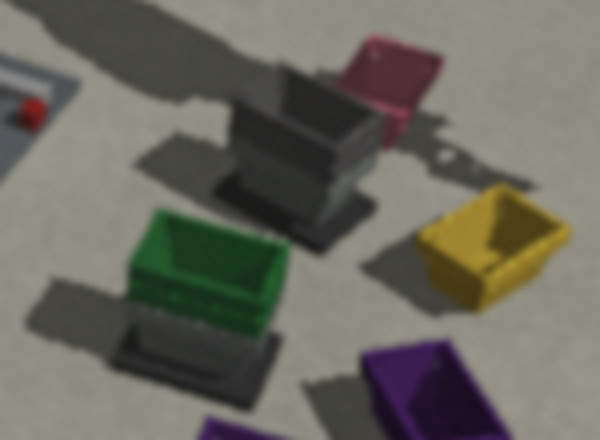

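One green dish appears to sit on the green stand, with the grey stack at crop (235,285). I'll triangulate the rims to count the dishes.

```bash
python3 - <<'E'
from h import *
c1=cam('top');c2=cam('scene')
P1=c1[0]@np.c_[c1[1],c1[2]];P2=c2[0]@np.c_[c2[1],c2[2]]
def tri(tp,sp):
    X=cv2.triangulatePoints(P1,P2,np.float64([110+tp[0]/4,150+tp[1]/4]),np.float64([300+sp[0]/4,175+sp[1]/4]))[:,0];return X[:3]/X[3]
for n,ps in dict(green=[((274,112),(163,210)),((180,126),(288,243)),((170,64),(268,302)),((268,52),(130,262))],grey=[((268,325),(280,65)),((175,303),(385,116)),((188,243),(335,152)),((285,262),(235,98))]).items():
    for t,s in ps: print(n,tri(t,s).round(3))
    for z in(.0816,.1032):
        q=np.array([back(c1,(110+t[0]/4,150+t[1]/4),z)[:2] for t,s in ps]);c=q.mean(0)
        a=(q[1]-q[0]+q[2]-q[3]);print(z,'centre',c.round(4),'long dir',np.degrees(np.arctan2(a[1],a[0])).round(1),'L',np.linalg.norm(a)/2,'W',np.linalg.norm(q[3]-q[0]+q[2]-q[1])/2)
f=lambda p,z:back(c1,(110+p[0]/4,150+p[1]/4),z).round(4)
print('handle',f((592,188),.096))
for p in[(646,90),(737,86),(740,150),(650,156),(655,229),(747,224),(752,290),(659,297)]:print('mark',f(p,.04))
print('base edge',f((444,89),0.02),f((452,334),.02))
print('jar',back(c1,(204,126),.1)) 
E
```

```text
green [0.587 0.272 0.089]
green [0.572 0.358 0.092]
green [0.632 0.373 0.093]
green [0.646 0.281 0.09 ]
0.0816 centre [0.6132 0.3212] long dir 99.0 L 0.0921768481261111 W 0.061596205621031096
0.1032 centre [0.6073 0.3157] long dir 99.0 L 0.09075735199590149 W 0.06064764231807429
grey [0.386 0.264 0.086]
grey [0.404 0.353 0.088]
grey [0.461 0.342 0.088]
grey [0.444 0.254 0.087]
0.0816 centre [0.4255 0.3025] long dir 78.8 L 0.09144793932083028 W 0.05866623987187992
0.1032 centre [0.4225 0.2973] long dir 78.8 L 0.09003966817009663 W 0.05776279717270953
handle [ 0.5185 -0.0341  0.096 ]
mark [ 0.6298 -0.0859  0.04  ]
mark [ 0.6355 -0.1759  0.04  ]
mark [ 0.5705 -0.1785  0.04  ]
mark [ 0.563  -0.0903  0.04  ]
mark [ 0.4906 -0.0957  0.04  ]
mark [ 0.4969 -0.1848  0.04  ]
mark [ 0.4327 -0.1892  0.04  ]
mark [ 0.4245 -0.1     0.04  ]
base edge [0.633  0.1158 0.02  ] [0.3881 0.0988 0.02  ]
jar [0.79662359 0.18081678 0.1       ]
```

```bash
python3 - <<'E'
from h import *
go((.51,.27,.25),np.radians(4.2))
E
```

```text
tcp [0.2695 0.5911 0.2307] rot [3.142e+00 1.000e-03 1.143e+00] shift [-0.1924  0.352  -0.019 ]
turn 1.0697 cur 1.143 q7 -0.02
```

```bash
python3 -m jog '[{"hand":0.085,"translation":[-0.192,0.352,-0.019],"turn":1.07},{"hand":0.085,"translation":[-0.192,0.352,-0.019],"turn":1.07},{"hand":0.085,"translation":[-0.192,0.352,-0.019],"turn":1.07},{"hand":0.085,"translation":[-0.192,0.352,-0.019],"turn":1.07},{"hand":0.085,"translation":[-0.192,0.352,-0.019],"turn":1.07},{"hand":0.085,"translation":[-0.192,0.352,-0.019],"turn":1.07},{"hand":0.085,"translation":[-0.192,0.352,-0.019],"turn":1.07},{"hand":0.085,"translation":[-0.192,0.352,-0.019],"turn":1.07},{"hand":0.085,"translation":[-0.192,0.352,-0.019],"turn":1.07},{"hand":0.085,"translation":[-0.192,0.352,-0.019],"turn":1.07}]'; python3 - <<'E'
from h import *
c=cam('wrist');save('wrist','w0.png',s=1.5)
np.savez('w0.npz',K=c[0],R=c[1],t=c[2])
go((.5185,-.034,.16),np.radians(4.2))
# predicted rim heights
for n,ce in dict(green=((.6132,.3212),(.6073,.3157)),grey=((.4255,.3025),(.4225,.2973))).items():
    for z,q in zip((.0816,.1032),ce):print(n,z,(1.5*proj(c,(*q,z))).round())
E
```

```text
t: 1.2
tcp_pos: [0.511, 0.2687, 0.25]
eef_rot: [3.14, 0.0, 0.069]
force: [0.0, 0.4, 0.4]
gripper_width: 0.997
tcp [0.5098 0.2706 0.2497] rot [3.141e+00 1.000e-03 7.300e-02] shift [-0.0133  0.3044  0.0899]
turn -0.0007 cur 0.0726 q7 -0.261
green 0.0816 [552. 179.]
green 0.1032 [552. 192.]
grey 0.0816 [245. 188.]
grey 0.1032 [230. 201.]
```

View pics/w0.png

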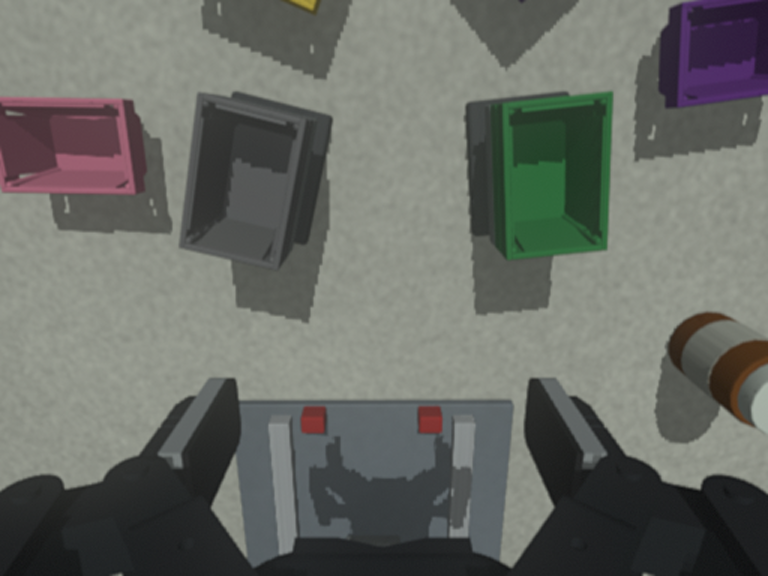

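Wrist view: green rim corners are (500,102),(613,93),(607,249),(507,259) and grey rim corners (197,93),(308,118),(277,268),(180,247). I'll fit the rim rectangles for height.

```bash
cat >> h.py <<'E'
from scipy.optimize import least_squares
def fitrim(c,px,g,L=.092,W=.062,z=None):
    # px order: any, matched as rectangle corners (-x-y..); g=(x,y,z,yaw of long axis)
    px=np.float64(px);cr=np.float64([[-W,-L],[W,-L],[W,L],[-W,L]])/2
    def pts(p):
        a=p[3]-np.pi/2;R=np.array([[np.cos(a),-np.sin(a)],[np.sin(a),np.cos(a)]]);return np.c_[cr@R.T+p[:2],np.full(4,p[2] if z is None else z)]
    def res(p):
        q=np.array([proj(c,X) for X in pts(p)]);return min(((q-np.roll(px,k,0)) for k in range(4)),key=lambda e:(e**2).sum()).ravel()
    r=least_squares(res,g);return r.x,np.sqrt(2*r.cost/8)
E
python3 - <<'E'
from h import *
d=np.load('w0.npz');c=(d['K'],d['R'],d['t'])
G=np.array([(607,249),(507,259),(500,102),(613,93)])/1.5
Y=np.array([(277,268),(180,247),(197,93),(308,118)])/1.5
for n,p,g in(('green',G,(.61,.32,.09,np.radians(99))),('grey',Y,(.425,.3,.09,np.radians(79)))):
    for q in(p,p[::-1]):
        for z in(None,.0816,.1032):
            x,e=fitrim(c,q,g,z=z);print(n,z,x.round(4),np.degrees(x[3]).round(1),'rms',e.round(2))
E
```

```text
green None [ 0.7884  0.2836 -0.4103  1.5189] 87.0 rms 41.38
green 0.0816 [0.6161 0.3192 0.0891 1.5784] 90.4 rms 49.21
green 0.1032 [0.6086 0.3204 0.09   1.5859] 90.9 rms 51.03
green None [0.6124 0.3218 0.0924 1.7463] 100.1 rms 0.75
green 0.0816 [0.6161 0.3212 0.09   1.745 ] 100.0 rms 1.72
green 0.1032 [0.6086 0.3224 0.09   1.7478] 100.1 rms 1.82
grey None [ 0.2783  0.2335 -0.4542  1.5837] 90.7 rms 41.21
grey 0.0816 [0.4232 0.302  0.09   1.5275] 87.5 rms 49.35
grey 0.1032 [0.429  0.3044 0.09   1.5211] 87.2 rms 51.17
grey None [0.4253 0.3053 0.0919 1.4053] 80.5 rms 0.76
grey 0.0816 [0.4226 0.3041 0.09   1.4063] 80.6 rms 1.64
grey 0.1032 [0.4284 0.3065 0.1361 1.4042] 80.5 rms 1.87
```

```bash
python3 -c "
import cv2
a=cv2.imread('pics/w0.png')[80:280,170:630];cv2.imwrite('pics/w0c.png',cv2.convertScaleAbs(cv2.resize(a,None,fx=1.73,fy=1.73,interpolation=cv2.INTER_CUBIC),alpha=1.7,beta=10))"
```

```text
(no output)
```

View pics/w0c.png

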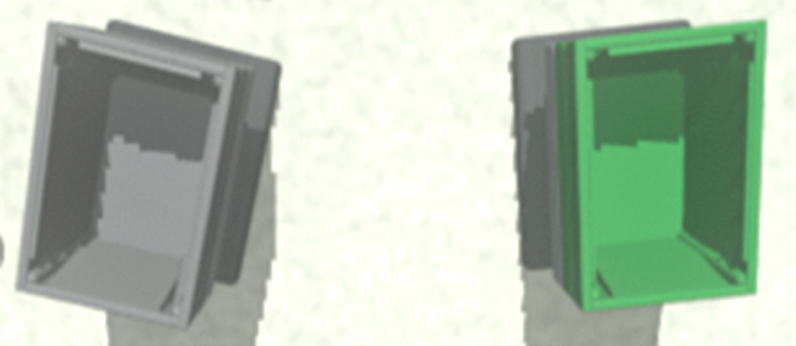

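The count is still unclear at this range, so I'll settle it close up. Carriage first.

```bash
python3 -m jog '[{"hand":0.085,"translation":[-0.012,0.304,0.06],"turn":0},{"hand":0.085,"translation":[-0.012,0.304,0.06],"turn":0},{"hand":0.085,"translation":[-0.012,0.304,0.06],"turn":0},{"hand":0.085,"translation":[-0.012,0.304,0.06],"turn":0},{"hand":0.085,"translation":[-0.012,0.304,0.06],"turn":0},{"hand":0.085,"translation":[-0.012,0.304,0.06],"turn":0},{"hand":0.085,"translation":[-0.012,0.304,0.06],"turn":0},{"hand":0.085,"translation":[-0.012,0.304,0.06],"turn":0}]' 60; python3 - <<'E'
from h import *
c=cam('wrist');save('wrist','w1.png',s=1.5)
np.savez('w1.npz',K=c[0],R=c[1],t=c[2])
print('expected handle px',proj(c,(.5185,-.034,.096))*1.5)
go((.5185,-.034,.06),np.radians(4.2))
E
```

```text
t: 2.05
tcp_pos: [0.5194, -0.0338, 0.1895]
eef_rot: [3.141, 0.002, 0.071]
force: [-0.6, 1.0, 0.2]
gripper_width: 0.997
expected handle px [377.48369131 287.87063763]
tcp [ 0.5197 -0.0317  0.1896] rot [-3.141e+00  2.000e-03  7.400e-02] shift [-0.0011  0.0024  0.1296]
turn 0.0008 cur 0.0741 q7 0.32
```

View pics/w1.png

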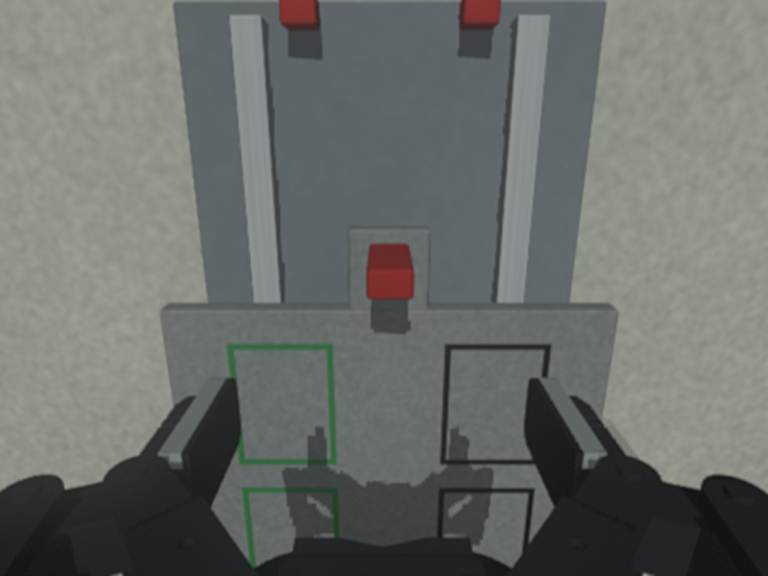

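The handle top is at about (390,284), 12 px right of my estimate. The marks are visible, with the green_b corners at (230,347),(331,347),(334,462),(241,463).

```bash
python3 - <<'E'
from h import *
d=np.load('w1.npz');c=(d['K'],d['R'],d['t'])
f=lambda u,v,z:back(c,(u/1.5,v/1.5),z)
h=f(390,284,.096);print('handle',h.round(4))
for z in (.04,):
  for n,p in dict(gb=[(230,347),(331,347),(334,462),(241,463)],kb=[(447,347),(549,347),(538,462),(443,462)]).items():
    q=np.array([f(*x,z) for x in p]);m=q.mean(0);e=q[0]+q[1]-q[2]-q[3]
    print(n,m.round(4),np.degrees(np.arctan2(e[1],e[0])),np.linalg.norm(e)/2,np.linalg.norm(q[1]-q[0]))
a,b=f(166,308,.04),f(614,308,.04);print('edge',a,b,np.degrees(np.arctan2(*(b-a)[1::-1])),np.linalg.norm(b-a))
go((h[0],h[1],.062),np.radians(4.2))
E
```

```text
handle [ 0.5246 -0.0315  0.096 ]
gb [ 0.4626 -0.1418  0.04  ] 93.6539557241812 0.08867101073394723 0.06500919677275903
kb [ 0.603  -0.1312  0.04  ] 94.89931824824542 0.088174636781839 0.06553212524813537
edge [ 0.38794499 -0.0758524   0.04      ] [ 0.66776694 -0.05541465  0.04      ] 4.177374657520881 0.2805673310122023
tcp [ 0.5197 -0.0317  0.1896] rot [-3.141e+00  2.000e-03  7.400e-02] shift [0.0051 0.0003 0.1276]
turn 0.0008 cur 0.0741 q7 0.32
```

```bash
python3 -m jog '[{"hand":0.085,"translation":[0.005,0,0.05],"turn":0},{"hand":0.085,"translation":[0.005,0,0.1],"turn":0},{"hand":0.085,"translation":[0.005,0,0.125],"turn":0},{"hand":0.085,"translation":[0.005,0,0.125],"turn":0},{"hand":0.015,"translation":[0.005,0,0.125],"turn":0},{"hand":0.015,"translation":[0.005,0,0.125],"turn":0},{"hand":0.015,"translation":[0.005,0,0.125],"turn":0},{"hand":0.015,"translation":[0.005,0,0.125],"turn":0},{"hand":0.015,"translation":[0.005,0,0.125],"turn":0},{"hand":0.015,"translation":[0.005,0,0.125],"turn":0}]' 60; python3 - <<'E'
from h import *
s=read_state();p=s['tcp_pos'];go((p[0]-.2*.0732,p[1]+.2*.9973,p[2]),np.radians(4.2))
E
```

```text
t: 3.1
tcp_pos: [0.5228, -0.031, 0.066]
eef_rot: [-3.139, 0.004, 0.074]
force: [-6.8, 0.4, 11.2]
gripper_width: 0.266
tcp [ 0.5228 -0.031   0.066 ] rot [-3.139  0.004  0.074] shift [ 1.e-04 -2.e-01  5.e-04]
turn 0.0004 cur 0.0737 q7 0.399
```

```bash
python3 -m jog '[{"hand":0.015,"translation":[0,-0.02,0],"turn":0},{"hand":0.015,"translation":[0,-0.05,0],"turn":0},{"hand":0.015,"translation":[0,-0.08,0],"turn":0},{"hand":0.015,"translation":[0,-0.11,0],"turn":0},{"hand":0.015,"translation":[0,-0.14,0],"turn":0},{"hand":0.015,"translation":[0,-0.17,0],"turn":0},{"hand":0.015,"translation":[0,-0.19,0],"turn":0},{"hand":0.015,"translation":[0,-0.2,0],"turn":0},{"hand":0.015,"translation":[0,-0.203,0],"turn":0},{"hand":0.015,"translation":[0,-0.203,0],"turn":0}]'; python3 - <<'E'
from h import *
print(read_state()['tcp_pos'])
E
```

```text
t: 4.1
tcp_pos: [0.5108, 0.1397, 0.0662]
eef_rot: [3.108, 0.003, 0.052]
force: [4.2, -63.1, -3.2]
gripper_width: 0.27
[0.51075873 0.13965767 0.06616233]
```

Carriage stopped after 171 mm with 63 N, so it's against its stop (it was apparently part-way out at the start). I'll relax, release and go above the green stack.

```bash
python3 -m jog '[{"hand":0.015,"translation":[0,-0.002,0],"turn":0},{"hand":0.015,"translation":[0,-0.002,0],"turn":0},{"hand":0.085,"translation":[0,0,0],"turn":0},{"hand":0.085,"translation":[0,0,0],"turn":0},{"hand":0.085,"translation":[0,0,0],"turn":0},{"hand":0.085,"translation":[0,0,0],"turn":0},{"hand":0.085,"translation":[0,0,-0.05],"turn":0},{"hand":0.085,"translation":[0,0,-0.1],"turn":0},{"hand":0.085,"translation":[0,0,-0.14],"turn":0},{"hand":0.085,"translation":[0,0,-0.14],"turn":0}]'; python3 - <<'E'
from h import *
s=read_state();print(s['force'])
go((.6124,.3218,.18),np.radians(10))
E
```

```text
t: 5.1
tcp_pos: [0.5145, 0.1458, 0.2115]
eef_rot: [3.112, -0.007, 0.054]
force: [0.7, -0.4, 0.2]
gripper_width: 0.997
[ 0.65684349 -0.3736746   0.16829796]
tcp [0.5145 0.1458 0.2115] rot [ 3.112 -0.007  0.054] shift [ 0.107  -0.1714  0.0272]
turn -0.121 cur 0.0536 q7 -0.014
```

```bash
python3 -m jog '[{"hand":0.085,"translation":[0.107,-0.171,0.027],"turn":-0.121},{"hand":0.085,"translation":[0.107,-0.171,0.027],"turn":-0.121},{"hand":0.085,"translation":[0.107,-0.171,0.027],"turn":-0.121},{"hand":0.085,"translation":[0.107,-0.171,0.027],"turn":-0.121},{"hand":0.085,"translation":[0.107,-0.171,0.027],"turn":-0.121},{"hand":0.085,"translation":[0.107,-0.171,0.027],"turn":-0.121},{"hand":0.085,"translation":[0.107,-0.171,0.027],"turn":-0.121}]'; python3 - <<'E'
from h import *
c=cam('wrist');save('wrist','w2.png',s=1.5)
np.savez('w2.npz',K=c[0],R=c[1],t=c[2])
go((.6124,.3218,.09),np.radians(10))
t=cam('top');save('top','t2.png',(100,120,330,260),3.4)
E
```

```text
t: 5.8
tcp_pos: [0.6118, 0.3199, 0.1796]
eef_rot: [3.11, -0.002, 0.174]
force: [-0.4, -0.8, -0.2]
gripper_width: 0.995
tcp [0.612  0.3194 0.1802] rot [ 3.11e+00 -3.00e-03  1.73e-01] shift [ 0.0005 -0.0051  0.0901]
turn -0.0019 cur 0.1727 q7 -0.122
```

View pics/w2.png

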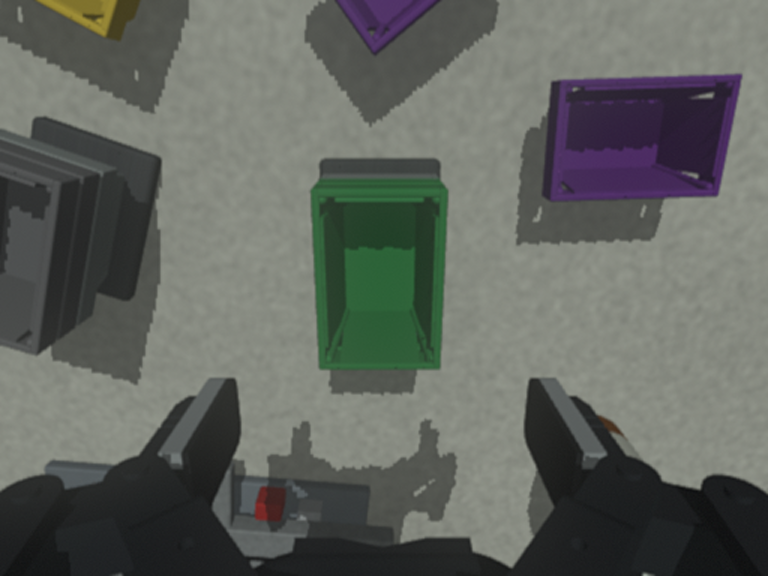

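```bash
python3 - <<'E'
from h import *
d=np.load('w2.npz');c=(d['K'],d['R'],d['t'])
for G in ([(440,369),(320,369),(314,189),(447,189)],[(439,368),(321,368),(315,190),(446,190)]):
  G=np.array(G)[::-1]/1.5
  for z in(None,.0816,.1032):
    x,e=fitrim(c,G,(.61,.32,.09,np.radians(100)),z=z);print(z,x.round(4),np.degrees(x[3]).round(1),'rms',e.round(2))
E
```

```text
None [0.6125 0.3206 0.0922 1.7426] 99.8 rms 0.68
0.0816 [0.6131 0.3174 0.09   1.7426] 99.8 rms 2.37
0.1032 [0.6119 0.324  1.9685 1.7427] 99.8 rms 2.7
None [0.6127 0.3197 0.0892 1.7426] 99.8 rms 0.74
0.0816 [0.6131 0.3173 0.09   1.7426] 99.8 rms 1.78
0.1032 [0.6119 0.3239 1.969  1.7426] 99.8 rms 3.34
```

```bash
python3 -c "
import cv2
a=cv2.imread('pics/w2.png')
b=cv2.resize(a[100:380,0:170],None,fx=2.1,fy=2.1,interpolation=cv2.INTER_CUBIC);d=cv2.resize(a[140:400,290:470],None,fx=2.26,fy=2.26,interpolation=cv2.INTER_CUBIC)
cv2.imwrite('pics/w2c.png',cv2.convertScaleAbs(cv2.hconcat([b,d[:588]]),alpha=1.8,beta=10))"
```

```text
(no output)
```

View pics/w2c.png

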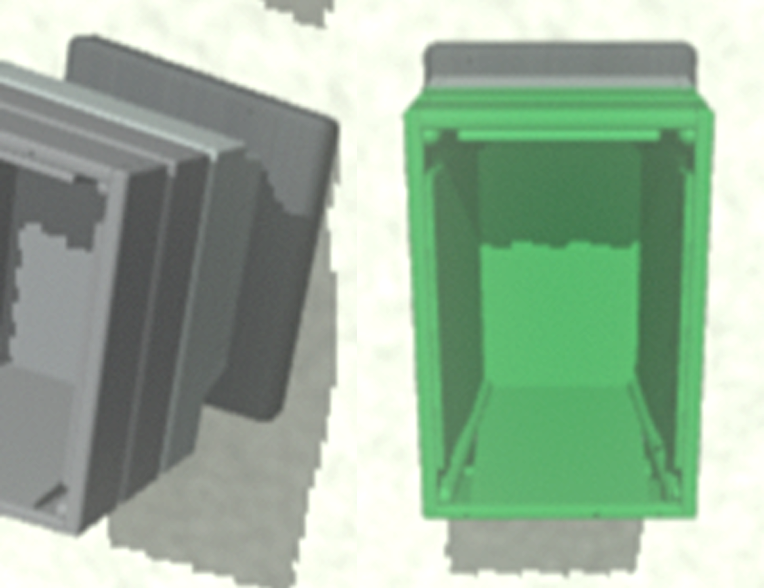

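```bash
python3 - <<'E'
from h import *
d=np.load('w2.npz');c2=(d['K'],d['R'],d['t'])
d=np.load('w0.npz');c0=(d['K'],d['R'],d['t'])
a=np.radians(9.8);ex=np.array([np.cos(a),np.sin(a)]);ey=np.array([-ex[1],ex[0]])
for top,cc in((.0816,(.6131,.3174)),(.1032,(.6119,.324))):
    print('top',top,[(z,(1.5*proj(c2,(*(np.array(cc)+.046*ey),z))).round()[1]) for z in(.12-.0168,.0816,.06,.012)])
for top,cc in((.0816,(.6161,.3212)),(.1032,(.6086,.3224))):
    print('w0 green',top,[(z,(1.5*proj(c0,(*(np.array(cc)-.031*ex),z))).round()) for z in(.1032,.0816,.06,.012)])
t=cam('top');s=cam('scene')
for top,cc in((.0816,(.6131,.3174)),(.1032,(.6119,.324))):
    for z in (.1032,.0816,.06): print(z,'scene crop',(proj(s,(*(np.array(cc)+.031*ex-.046*ey),z))-[300,175])*4,(proj(s,(*(np.array(cc)+.031*ex+.046*ey),z))-[300,175])*4)
E
```

```text
top 0.0816 [(0.1032, np.float64(201.0)), (0.0816, np.float64(193.0)), (0.06, np.float64(186.0)), (0.012, np.float64(173.0))]
top 0.1032 [(0.1032, np.float64(186.0)), (0.0816, np.float64(179.0)), (0.06, np.float64(173.0)), (0.012, np.float64(162.0))]
w0 green 0.0816 [(0.1032, array([515., 189.])), (0.0816, array([506., 184.])), (0.06, array([498., 180.])), (0.012, array([484., 173.]))]
w0 green 0.1032 [(0.1032, array([502., 186.])), (0.0816, array([494., 181.])), (0.06, array([487., 177.])), (0.012, array([474., 170.]))]
0.1032 scene crop [120.61727434 249.50554384] [258.54654106 290.48667178]
0.0816 scene crop [118.43755617 274.11478934] [254.88513366 315.35055666]
0.06 scene crop [116.30113581 298.23519791] [251.29843684 339.70709692]
0.1032 scene crop [130.45165013 252.36334368] [268.93016262 293.50587472]
0.0816 scene crop [128.16889725 276.99117591] [265.1542806  318.38769477]
0.06 scene crop [125.93157517 301.12887089] [261.45559565 342.76081153]
```

Visible collar bands (14–15 px against 7–8 expected for one dish) show both stacks are double. The green stack rim is at about 103 mm. Now the grasp of green2.

```bash
python3 - <<'E'
from h import *
go((.612,.3225,.079),np.radians(9.8))
E
```

```text
tcp [0.6122 0.3194 0.1806] rot [ 3.11e+00 -3.00e-03  1.72e-01] shift [-0.     -0.0062  0.1014]
turn 0.0013 cur 0.1723 q7 -0.122
```

```bash
python3 -m jog '[{"hand":0.085,"translation":[0,-0.006,0.04],"turn":0},{"hand":0.085,"translation":[0,-0.006,0.075],"turn":0},{"hand":0.085,"translation":[0,-0.006,0.1],"turn":0},{"hand":0.085,"translation":[0,-0.006,0.101],"turn":0},{"hand":0.05,"translation":[0,-0.006,0.101],"turn":0},{"hand":0.05,"translation":[0,-0.006,0.101],"turn":0},{"hand":0.05,"translation":[0,-0.006,0.101],"turn":0},{"hand":0.05,"translation":[0,-0.006,0.101],"turn":0}]' 40; python3 - <<'E'
from h import *
s=read_state();p=s['tcp_pos'];print(s['force'],s['moment'])
go((p[0],p[1],p[2]+.07),None)
E
```

```text
t: 6.7
tcp_pos: [0.6104, 0.3218, 0.0812]
eef_rot: [3.111, -0.0, 0.172]
force: [-5.4, -1.1, 0.7]
gripper_width: 0.711
[-5.39731752 -1.0779601   0.70425874] [-0.4261145   1.13447978 -0.04102868]
tcp [0.6104 0.3218 0.0812] rot [ 3.111 -0.     0.172] shift [ 0.      0.0022 -0.07  ]
```

```bash
python3 -m jog '[{"hand":0.05,"translation":[0,0,-0.01],"turn":0},{"hand":0.05,"translation":[0,0.001,-0.025],"turn":0},{"hand":0.05,"translation":[0,0.002,-0.045],"turn":0},{"hand":0.05,"translation":[0,0.002,-0.065],"turn":0},{"hand":0.05,"translation":[0,0.003,-0.09],"turn":0},{"hand":0.05,"translation":[0,0.004,-0.11],"turn":0},{"hand":0.05,"translation":[0,0.004,-0.11],"turn":0}]'; python3 - <<'E'
from h import *
s=read_state();print(s['force'])
c=cam('wrist');save('wrist','w3.png',s=1.5)
save('scene','s3.png',(270,150,430,290),3)
# marks: home handle h0 measured .5246,-.0315; displaced 0.171 along y
print(read_state()['tcp_pos'])
E
```

```text
t: 7.4
tcp_pos: [0.6138, 0.322, 0.1972]
eef_rot: [3.113, -0.01, 0.172]
force: [0.7, -0.1, -0.4]
gripper_width: 0.713
[ 0.67709678 -0.14630347 -0.43274836]
[0.6110364  0.3213888  0.19271454]
```

View pics/s3.png

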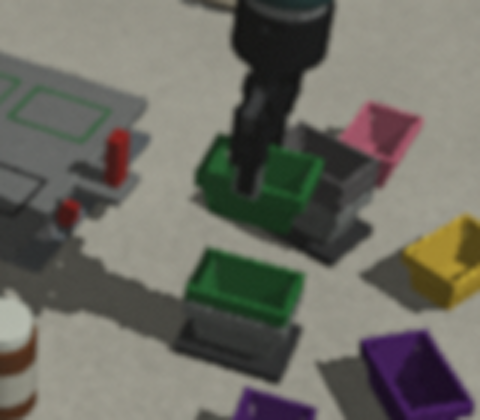

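Green2 is up at (260,180) and green1 stayed on its stand at (245,290). Next I'll carry it above the carriage and re-measure the marks.

```bash
python3 - <<'E'
from h import *
go((.53,.05,.20),np.radians(4.2))
E
```

```text
tcp [0.611  0.3214 0.1927] rot [ 3.112e+00 -3.000e-03  1.720e-01] shift [-0.1263  0.2536 -0.    ]
turn 0.0987 cur 0.172 q7 -0.128
```

```bash
python3 -m jog '[{"hand":0.05,"translation":[-0.02,0.04,0],"turn":0.1},{"hand":0.05,"translation":[-0.04,0.08,0],"turn":0.1},{"hand":0.05,"translation":[-0.06,0.12,0],"turn":0.1},{"hand":0.05,"translation":[-0.08,0.16,0],"turn":0.1},{"hand":0.05,"translation":[-0.1,0.2,0],"turn":0.1},{"hand":0.05,"translation":[-0.115,0.235,0],"turn":0.1},{"hand":0.05,"translation":[-0.125,0.253,0],"turn":0.1},{"hand":0.05,"translation":[-0.125,0.253,0],"turn":0.1}]'; python3 - <<'E'
from h import *
c=cam('wrist');np.savez('w4.npz',K=c[0],R=c[1],t=c[2])
im=capture('wrist');cv2.imwrite('pics/w4.png',cv2.resize(im,None,fx=1.5,fy=1.5,interpolation=cv2.INTER_CUBIC)[...,::-1])
go((.4584,-.081,.10),np.radians(4.2))
for n,X in dict(h=(.5124,.1395,.096),ga=(.4584,-.081,.04),gb=(.4502,.0307,.04),ka=(.598,-.0708,.04),kb=(.5898,.0409,.04)).items(): print(n,(proj(c,X)*1.5).round())
E
```

```text
t: 8.3
tcp_pos: [0.5294, 0.0465, 0.1996]
eef_rot: [3.11, -0.003, 0.066]
force: [0.0, 0.0, -1.0]
gripper_width: 0.707
tcp [0.5303 0.0492 0.1995] rot [ 3.112 -0.004  0.069] shift [-0.0811  0.122   0.1029]
turn -0.0045 cur 0.0688 q7 0.183
h [354.  79.]
ga [267. 414.]
gb [251. 262.]
ka [465. 412.]
kb [474. 261.]
```

View pics/w4.png

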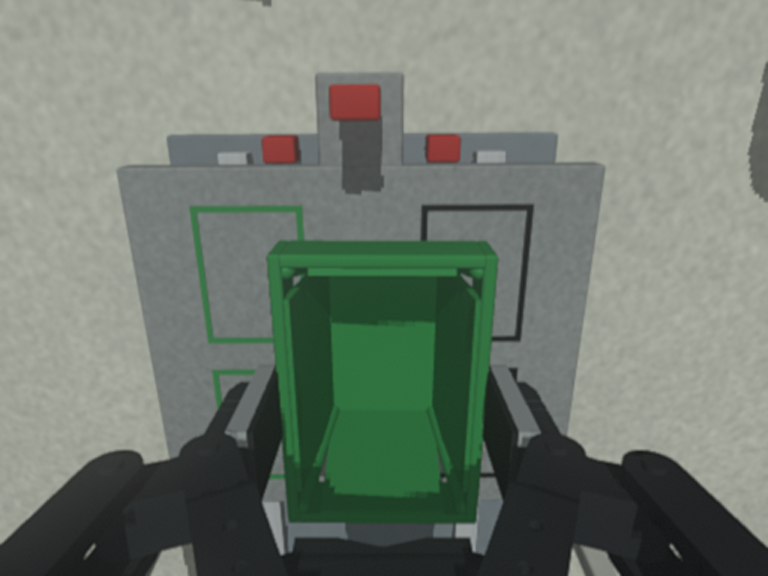

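```bash
python3 - <<'E'
from h import *
d=np.load('w4.npz');c=(d['K'],d['R'],d['t'])
f=lambda u,v,z:back(c,(u/1.5,v/1.5),z)
e=np.array([.9973,.0732]);u=np.array([-.0732,.9973])
print('handle',f(355,101,.096).round(4))
gb=np.array([f(193,209,.04),f(301,209,.04),f(211,341,.04)]);m=(gb[1]+gb[2])/2;print('gb',m.round(4),gb.round(4).tolist(),(m[:2]+.07*e-.056*u).round(4))
kb=np.array([f(424,207,.04),f(531,207,.04),f(520,339,.04)]);m=(kb[0]+kb[2])/2;print('kb',m.round(4),(m[:2]-.07*e-.056*u).round(4))
p=f(355,101,.096)[:2]-.16*u;print('C from handle',p.round(4))
a,b=f(120,169,.04),f(602,167,.04);print('edge mid->C',((a+b)[:2]/2-.125*u).round(4),np.degrees(np.arctan2(*(b-a)[1::-1])))
D=np.array([(493,262),(272,262),(291,521),(475,521)])/1.5
for z in(None,.224):
  print('dish',z,[np.round(v,4) for v in fitrim(c,D,(.53,.05,.22,np.radians(94)),z=z)])
E
```

```text
handle [0.5132 0.1303 0.096 ]
gb [0.4516 0.0203 0.04  ] [[0.4158, 0.0624, 0.04], [0.4809, 0.0667, 0.04], [0.4222, -0.0261, 0.04]] [ 0.5255 -0.0304]
kb [0.5914 0.0308 0.04  ] [ 0.5257 -0.0302]
C from handle [ 0.5249 -0.0293]
edge mid->C [ 0.5252 -0.0312] 4.038079729253157
dish None [array([0.5313, 0.0431, 0.2078, 1.6387]), np.float64(0.5974)]
dish 0.224 [array([0.5307, 0.0511, 0.22  , 1.6389]), np.float64(10.4983)]
```

The carriage centre is at about (.5253,-.0303) by four agreeing estimates, so it is at the stop. I'll lower green2 at green_a until I feel contact.

```bash
python3 - <<'E'
from h import *
s=cam('scene')
for nm,D in dict(g1=[(187,290),(275,318),(302,280),(210,248)]).items():
    D=np.array(D)/3.+[270,150]
    for q in(D,D[::-1]):print('green1',[np.round(v,4) for v in fitrim(s,q,(.61,.32,.08,np.radians(100)))])
go((.4593,-.0877,.19),np.radians(4.2));go((.4593,-.0877,.095),np.radians(4.2))
E
```

```text
green1 [array([ 0.5339,  0.2879, -0.0049,  1.678 ]), np.float64(0.583)]
green1 [array([-0.0218,  0.0565, -0.5449,  1.9844]), np.float64(9.5755)]
tcp [0.5303 0.0492 0.1995] rot [ 3.112 -0.004  0.069] shift [-0.0803  0.1314  0.0131]
turn -0.0045 cur 0.0688 q7 0.183
tcp [0.5303 0.0492 0.1995] rot [ 3.112 -0.004  0.069] shift [-0.0807  0.1286  0.1081]
turn -0.0045 cur 0.0688 q7 0.183
```

```bash
python3 -m jog '[{"hand":0.05,"translation":[-0.025,0.04,0.01],"turn":0},{"hand":0.05,"translation":[-0.05,0.08,0.01],"turn":0},{"hand":0.05,"translation":[-0.07,0.115,0.01],"turn":-0.004},{"hand":0.05,"translation":[-0.08,0.131,0.01],"turn":-0.004},{"hand":0.05,"translation":[-0.08,0.131,0.03],"turn":-0.004},{"hand":0.05,"translation":[-0.081,0.13,0.07],"turn":-0.004},{"hand":0.05,"translation":[-0.081,0.129,0.1],"turn":-0.004},{"hand":0.05,"translation":[-0.081,0.129,0.108],"turn":-0.004},{"hand":0.05,"translation":[-0.081,0.129,0.108],"turn":-0.004}]'; python3 -m jog '[{"hand":0.05,"translation":[0,0,0.004],"turn":0},{"hand":0.05,"translation":[0,0,0.009],"turn":0},{"hand":0.05,"translation":[0,0,0.009],"turn":0}]'; python3 -m jog '[{"hand":0.05,"translation":[0,0,0.003],"turn":0},{"hand":0.05,"translation":[0,0,0.006],"turn":0},{"hand":0.05,"translation":[0,0,0.006],"turn":0}]'
```

```text
t: 9.25
tcp_pos: [0.4587, -0.0873, 0.094]
eef_rot: [3.113, -0.002, 0.074]
force: [-0.1, 0.1, -1.5]
gripper_width: 0.711
t: 9.55
tcp_pos: [0.4591, -0.0874, 0.0853]
eef_rot: [3.113, -0.002, 0.074]
force: [-1.9, 0.5, -0.9]
gripper_width: 0.71
t: 9.85
tcp_pos: [0.4591, -0.0875, 0.0792]
eef_rot: [3.113, -0.002, 0.074]
force: [-0.2, 0.8, -1.9]
gripper_width: 0.709
```

```bash
for i in 1 2; do python3 -m jog '[{"hand":0.05,"translation":[0,0,0.003],"turn":0},{"hand":0.05,"translation":[0,0,0.005],"turn":0},{"hand":0.05,"translation":[0,0,0.005],"turn":0}]'; done;  python3 -m jog '[{"hand":0.05,"translation":[0,0,0.002],"turn":0},{"hand":0.05,"translation":[0,0,0.003],"turn":0},{"hand":0.05,"translation":[0,0,0.003],"turn":0}]'
```

```text
t: 10.15
tcp_pos: [0.4592, -0.0876, 0.0748]
eef_rot: [3.113, -0.003, 0.074]
force: [-1.2, 0.1, 7.9]
gripper_width: 0.708
t: 10.45
tcp_pos: [0.4596, -0.0885, 0.0741]
eef_rot: [3.114, -0.006, 0.073]
force: [-9.1, 1.4, 56.5]
gripper_width: 0.71
t: 10.75
tcp_pos: [0.4595, -0.0886, 0.0742]
eef_rot: [3.116, -0.008, 0.073]
force: [-7.2, 1.9, 41.8]
gripper_width: 0.712
```

Contact at TCP z≈.0755. I'll release, rise and check.

```bash
python3 -m jog '[{"hand":0.05,"translation":[0,0,-0.001],"turn":0},{"hand":0.05,"translation":[0,0,-0.001],"turn":0},{"hand":0.085,"translation":[0,0,-0.001],"turn":0},{"hand":0.085,"translation":[0,0,-0.001],"turn":0},{"hand":0.085,"translation":[0,0,-0.001],"turn":0},{"hand":0.085,"translation":[0,0,-0.001],"turn":0},{"hand":0.085,"translation":[0,0,-0.03],"turn":0},{"hand":0.085,"translation":[0,0,-0.08],"turn":0},{"hand":0.085,"translation":[0,-0.03,-0.11],"turn":0},{"hand":0.085,"translation":[0,-0.06,-0.12],"turn":0}]'; python3 -m jog '[{"hand":0.085,"translation":[0.03,-0.05,-0.01],"turn":0},{"hand":0.085,"translation":[0.06,-0.09,-0.02],"turn":0},{"hand":0.085,"translation":[0.06,-0.09,-0.02],"turn":0}]'; python3 - <<'E'
from h import *
c=cam('wrist');np.savez('w5.npz',K=c[0],R=c[1],t=c[2])
save('wrist','w5.png',s=1.5)
for n,X in dict(ga=(.4596,-.0912,.04),garim=(.4596,-.0912,.088),kb=(.591,.0307,.04)).items(): print(n,(proj(c,X)*1.5).round())
go((.612,.3225,.18),np.radians(9.8))
E
```

```text
t: 11.75
tcp_pos: [0.4558, -0.026, 0.1954]
eef_rot: [3.115, -0.014, 0.07]
force: [0.0, 0.7, 0.1]
gripper_width: 0.996
t: 12.05
tcp_pos: [0.5121, 0.0749, 0.2146]
eef_rot: [3.118, -0.018, 0.078]
force: [-0.7, -1.0, -0.2]
gripper_width: 0.996
ga [289. 449.]
garim [278. 496.]
kb [484. 312.]
tcp [0.5117 0.0739 0.2143] rot [ 3.117 -0.017  0.077] shift [ 0.1187 -0.2409  0.0304]
turn -0.0936 cur 0.0775 q7 0.146
```

View pics/w5.png

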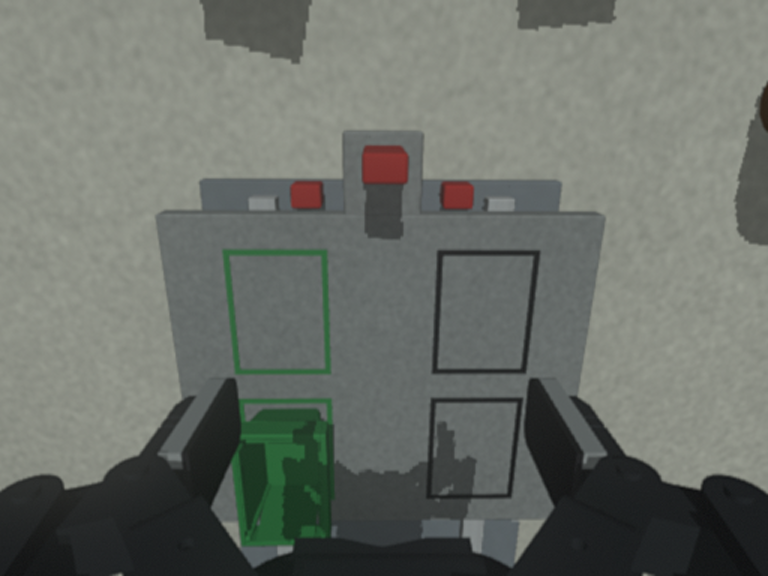

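```bash
python3 - <<'E'
from h import *
d=np.load('w5.npz');c=(d['K'],d['R'],d['t'])
f=lambda u,v,z:back(c,(u/1.5,v/1.5),z)[:2]
e=np.array([.9973,.0732]);u=np.array([-.0732,.9973]);C=np.array([.5253,-.0303])
l=lambda p:np.round([(p-C)@e*1e3,(p-C)@u*1e3],1)
for n,q in dict(gb=[(226,252),(327,252),(330,371),(237,373)],kb=[(438,253),(538,253),(525,371),(435,371)],ka=[(432,400),(521,400),(510,495),(430,495)]).items():print(n,l(np.mean([f(*p,.04) for p in q],0)))
print('handle',l(f(385,165,.096)))
print('dish right rim mid',l(f(331,490,.088)),'front',l(f(287,543,.088)),'back foot',l(f(287,410,.04)))
E
```

```text
gb [-69.8  54.7]
kb [69.9 54.5]
ka [ 70.  -57.2]
handle [ -0.5 161. ]
dish right rim mid [-34.5 -51.4] front [-66.2 -96.8] back foot [-69.6 -21.3]
```

```bash
python3 - <<'E'
from h import *
s=cam('scene');a=np.radians(9.8);ex=np.array([np.cos(a),np.sin(a)]);ey=np.array([-ex[1],ex[0]])
for z in(.06,.07,.0816,.092):
    print(z,[((proj(s,(*(np.array([.6122,.3218])+i*.031*ex+j*.046*ey),z))-[270,150])*3).round().tolist() for i,j in((1,-1),(1,1),(-1,1),(-1,-1))])
print('base .012',[((proj(s,(*(np.array([.6122,.3218])+i*.037*ex+j*.05*ey),.012))-[270,150])*3).round().tolist() for i,j in((1,-1),(1,1),(-1,1),(-1,-1))])
E
```

```text
0.06 [[182.0, 300.0], [284.0, 331.0], [303.0, 287.0], [205.0, 258.0]]
0.07 [[183.0, 292.0], [285.0, 323.0], [305.0, 278.0], [206.0, 250.0]]
0.0816 [[184.0, 282.0], [286.0, 313.0], [306.0, 269.0], [207.0, 240.0]]
0.092 [[185.0, 273.0], [288.0, 304.0], [308.0, 260.0], [208.0, 231.0]]
base .012 [[172.0, 342.0], [280.0, 376.0], [303.0, 323.0], [199.0, 291.0]]
```

Green2 is inside outline a, about 5 mm off at most. Now green1.

```bash
python3 -m jog '[{"hand":0.085,"translation":[0.025,-0.048,0.006],"turn":-0.094},{"hand":0.085,"translation":[0.05,-0.096,0.012],"turn":-0.094},{"hand":0.085,"translation":[0.075,-0.144,0.018],"turn":-0.094},{"hand":0.085,"translation":[0.095,-0.19,0.024],"turn":-0.094},{"hand":0.085,"translation":[0.115,-0.23,0.03],"turn":-0.094},{"hand":0.085,"translation":[0.119,-0.241,0.03],"turn":-0.094},{"hand":0.085,"translation":[0.119,-0.241,0.03],"turn":-0.094}]'; python3 - <<'E'
from h import *
go((.6115,.322,.058),np.radians(9.8))
E
```

```text
t: 12.8
tcp_pos: [0.6115, 0.3262, 0.1781]
eef_rot: [3.117, -0.013, 0.176]
force: [-0.9, -0.7, -0.2]
gripper_width: 0.996
tcp [0.6115 0.3262 0.1781] rot [ 3.117 -0.013  0.176] shift [-0.0023  0.0012  0.1201]
turn 0.0052 cur 0.1762 q7 -0.114
```

```bash
cat >> h.py <<'E'
def blob(lo,hi,name='wrist',amin=150):
    c=cam(name);im=capture(name);h=cv2.cvtColor(im,cv2.COLOR_RGB2HSV)
    m=cv2.morphologyEx(cv2.inRange(h,np.array(lo),np.array(hi)),cv2.MORPH_CLOSE,np.ones((5,5)))
    return c,[(cv2.minAreaRect(k),cv2.boundingRect(k)) for k in cv2.findContours(m,0,2)[0] if cv2.contourArea(k)>amin]
E
python3 - <<'E'
from h import *
c,b=blob((45,90,30),(80,255,255))
for r,bb in b: print(bb,r)
a=np.radians(9.8);ex=np.array([np.cos(a),np.sin(a)]);ey=np.array([-ex[1],ex[0]])
for z in(.072,.0816):print(z,[proj(c,(*(np.array([.612,.3218])+i*.031*ex+j*.046*ey),z)).round().tolist() for i,j in((1,-1),(1,1),(-1,1),(-1,-1))])
E
```

```text
(208, 131, 84, 114) ((249.5, 187.5), (113.0, 83.0), 90.0)
0.072 [[288.0, 241.0], [293.0, 130.0], [209.0, 130.0], [213.0, 241.0]]
0.0816 [[289.0, 246.0], [294.0, 133.0], [207.0, 132.0], [212.0, 247.0]]
```

```bash
python3 -m jog '[{"hand":0.085,"translation":[-0.002,0,0.045],"turn":0.005},{"hand":0.085,"translation":[-0.002,0.001,0.085],"turn":0.005},{"hand":0.085,"translation":[-0.002,0.001,0.115],"turn":0.005},{"hand":0.085,"translation":[-0.002,0.001,0.12],"turn":0.005},{"hand":0.05,"translation":[-0.002,0.001,0.12],"turn":0.005},{"hand":0.05,"translation":[-0.002,0.001,0.12],"turn":0.005},{"hand":0.05,"translation":[-0.002,0.001,0.12],"turn":0.005},{"hand":0.05,"translation":[-0.002,0.001,0.12],"turn":0.005}]' 40; python3 -m jog '[{"hand":0.05,"translation":[0,0,-0.01],"turn":0},{"hand":0.05,"translation":[0,0,-0.025],"turn":0},{"hand":0.05,"translation":[0,0.001,-0.045],"turn":0},{"hand":0.05,"translation":[0,0.002,-0.065],"turn":0},{"hand":0.05,"translation":[0,0.002,-0.09],"turn":0},{"hand":0.05,"translation":[0,0.003,-0.12],"turn":0},{"hand":0.05,"translation":[0,0.003,-0.14],"turn":0},{"hand":0.05,"translation":[0,0.003,-0.14],"turn":0}]'; python3 - <<'E'
from h import *
# green_b
go((.4514,.0205,.19),np.radians(4.2));go((.4514,.0205,.083),np.radians(4.2))
c,b=blob((45,90,30),(80,255,255))
for r,bb in b: print(bb)
E
```

```text
t: 13.65
tcp_pos: [0.611, 0.3169, 0.061]
eef_rot: [3.114, -0.011, 0.167]
force: [-4.3, -3.3, 3.2]
gripper_width: 0.712
t: 14.45
tcp_pos: [0.6124, 0.3187, 0.2074]
eef_rot: [3.117, -0.021, 0.168]
force: [-0.1, -0.7, -0.7]
gripper_width: 0.712
tcp [0.6124 0.3187 0.2074] rot [ 3.117 -0.021  0.168] shift [-0.2088  0.2667  0.0197]
turn 0.0942 cur 0.1675 q7 -0.12
tcp [0.6124 0.3187 0.2074] rot [ 3.117 -0.021  0.168] shift [-0.211   0.2641  0.1266]
turn 0.0942 cur 0.1675 q7 -0.12
(175, 153, 159, 194)
```

```bash
python3 -m jog '[{"hand":0.05,"translation":[-0.03,0.04,0],"turn":0.094},{"hand":0.05,"translation":[-0.06,0.08,0],"turn":0.094},{"hand":0.05,"translation":[-0.09,0.12,0],"turn":0.094},{"hand":0.05,"translation":[-0.12,0.16,0],"turn":0.094},{"hand":0.05,"translation":[-0.15,0.2,0],"turn":0.094},{"hand":0.05,"translation":[-0.18,0.24,0.01],"turn":0.094},{"hand":0.05,"translation":[-0.2,0.26,0.015],"turn":0.094},{"hand":0.05,"translation":[-0.209,0.271,0.02],"turn":0.094},{"hand":0.05,"translation":[-0.209,0.271,0.02],"turn":0.094}]'; python3 - <<'E'
from h import *
go((.4517,.016,.079),np.radians(4.2))
E
```

```text
t: 15.4
tcp_pos: [0.4485, 0.0138, 0.188]
eef_rot: [3.117, -0.017, 0.069]
force: [-1.2, 0.3, -0.9]
gripper_width: 0.708
tcp [0.4485 0.0138 0.188 ] rot [ 3.117 -0.017  0.069] shift [ 0.0015 -0.0046  0.109 ]
turn -0.0039 cur 0.0694 q7 0.27
```

```bash
python3 -m jog '[{"hand":0.05,"translation":[0.001,-0.005,0.04],"turn":-0.004},{"hand":0.05,"translation":[0.001,-0.005,0.08],"turn":-0.004},{"hand":0.05,"translation":[0.001,-0.005,0.1],"turn":-0.004},{"hand":0.05,"translation":[0.001,-0.005,0.108],"turn":-0.004},{"hand":0.05,"translation":[0.001,-0.005,0.108],"turn":-0.004}]'; python3 -m jog '[{"hand":0.05,"translation":[0,0,0.002],"turn":0},{"hand":0.05,"translation":[0,0,0.003],"turn":0}]'; python3 -m jog '[{"hand":0.05,"translation":[0,0,0.002],"turn":0},{"hand":0.05,"translation":[0,0,0.002],"turn":0}]'
```

```text
t: 15.9
tcp_pos: [0.4513, 0.017, 0.0793]
eef_rot: [3.117, -0.015, 0.074]
force: [-0.6, 0.4, -0.5]
gripper_width: 0.711
t: 16.1
tcp_pos: [0.4524, 0.0173, 0.0771]
eef_rot: [3.118, -0.018, 0.075]
force: [0.7, -0.7, -1.2]
gripper_width: 0.716
t: 16.3
tcp_pos: [0.453, 0.0176, 0.0756]
eef_rot: [3.118, -0.019, 0.075]
force: [0.1, 0.1, -0.9]
gripper_width: 0.712
```

```bash
python3 -m jog '[{"hand":0.05,"translation":[-0.001,0,0.002],"turn":0},{"hand":0.05,"translation":[-0.001,0.001,0.002],"turn":0}]'; python3 -m jog '[{"hand":0.05,"translation":[-0.001,0,0.002],"turn":0},{"hand":0.05,"translation":[-0.001,0,0.002],"turn":0}]'
```

```text
t: 16.5
tcp_pos: [0.4519, 0.0166, 0.0736]
eef_rot: [3.118, -0.019, 0.075]
force: [-0.6, -0.2, -2.3]
gripper_width: 0.712
t: 16.7
tcp_pos: [0.4514, 0.0164, 0.0718]
eef_rot: [3.118, -0.02, 0.075]
force: [1.4, -0.1, 3.2]
gripper_width: 0.713
```

```bash
python3 -m jog '[{"hand":0.085,"translation":[0,0,0],"turn":0},{"hand":0.085,"translation":[0,0,0],"turn":0},{"hand":0.085,"translation":[0,0,0],"turn":0},{"hand":0.085,"translation":[0,0,0],"turn":0},{"hand":0.085,"translation":[0,0,-0.03],"turn":0},{"hand":0.085,"translation":[0,0,-0.08],"turn":0},{"hand":0.085,"translation":[0,0,-0.13],"turn":0},{"hand":0.085,"translation":[0,-0.04,-0.13],"turn":0},{"hand":0.085,"translation":[0,-0.09,-0.13],"turn":0},{"hand":0.085,"translation":[0.01,-0.12,-0.13],"turn":0}]'; python3 - <<'E'
from h import *
c,b=blob((45,90,30),(80,255,255));save('wrist','w6.png',s=1.5)
np.savez('w6.npz',K=c[0],R=c[1],t=c[2])
for r,bb in b: print(bb)
print(read_state()['tcp_pos'])
go((.4265,.3055,.19),np.radians(-9.5))
E
```

```text
t: 17.7
tcp_pos: [0.4478, 0.1431, 0.1993]
eef_rot: [3.12, -0.019, 0.078]
force: [1.2, 0.5, -0.8]
gripper_width: 0.996
(211, 240, 71, 125)
[0.45003817 0.14505147 0.19892691]
tcp [0.45   0.1451 0.1989] rot [ 3.12  -0.021  0.084] shift [-0.0103 -0.162   0.0052]
turn 0.2493 cur 0.0835 q7 0.018
```

View pics/w6.png

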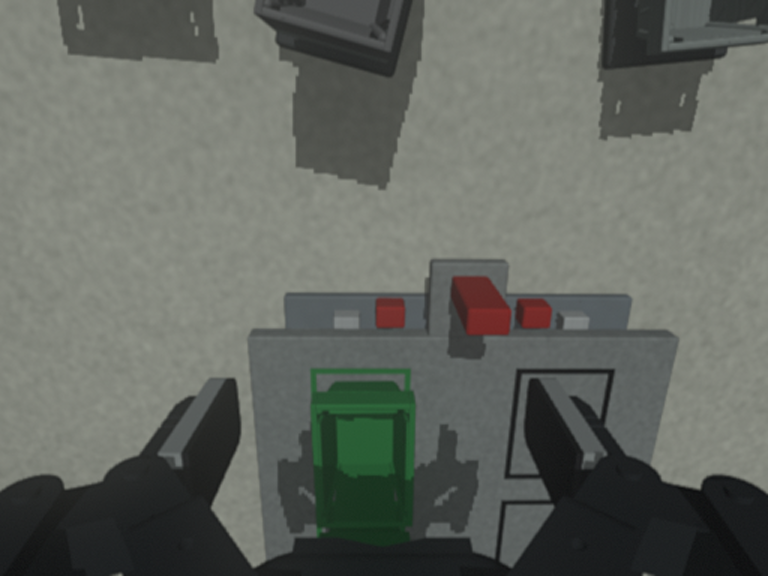

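Green1 at (363,450) is centred in outline b. The grey stack is at (330,30). Next: grey2.

```bash
python3 -m jog '[{"hand":0.085,"translation":[-0.01,-0.04,0.005],"turn":0.249},{"hand":0.085,"translation":[-0.01,-0.08,0.005],"turn":0.249},{"hand":0.085,"translation":[-0.01,-0.12,0.005],"turn":0.249},{"hand":0.085,"translation":[-0.01,-0.15,0.005],"turn":0.249},{"hand":0.085,"translation":[-0.01,-0.162,0.005],"turn":0.249},{"hand":0.085,"translation":[-0.01,-0.162,0.005],"turn":0.249}]'; python3 - <<'E'
from h import *
c=cam('wrist');np.savez('w7.npz',K=c[0],R=c[1],t=c[2])
save('wrist','w7.png',s=1.5)
a=np.radians(-9.5);ex=np.array([np.cos(a),np.sin(a)]);ey=np.array([-ex[1],ex[0]])
for z in(.093,.1032):print(z,[(1.5*proj(c,(*(np.array([.4255,.3053])+i*.031*ex+j*.046*ey),z))).round().tolist() for i,j in((1,-1),(1,1),(-1,1),(-1,-1))])
go((.4255,.3053,.079),np.radians(-9.5))
E
```

```text
t: 18.4
tcp_pos: [0.4264, 0.3061, 0.1898]
eef_rot: [3.125, -0.026, -0.163]
force: [0.1, -0.0, -0.5]
gripper_width: 0.999
0.093 [[430.0, 366.0], [437.0, 194.0], [307.0, 194.0], [315.0, 367.0]]
0.1032 [[433.0, 375.0], [440.0, 197.0], [304.0, 197.0], [313.0, 376.0]]
tcp [0.4268 0.3042 0.19  ] rot [ 3.125 -0.026 -0.166] shift [-0.0043 -0.0027  0.1109]
turn 0.0001 cur -0.1657 q7 -0.462
```

View pics/w7.png

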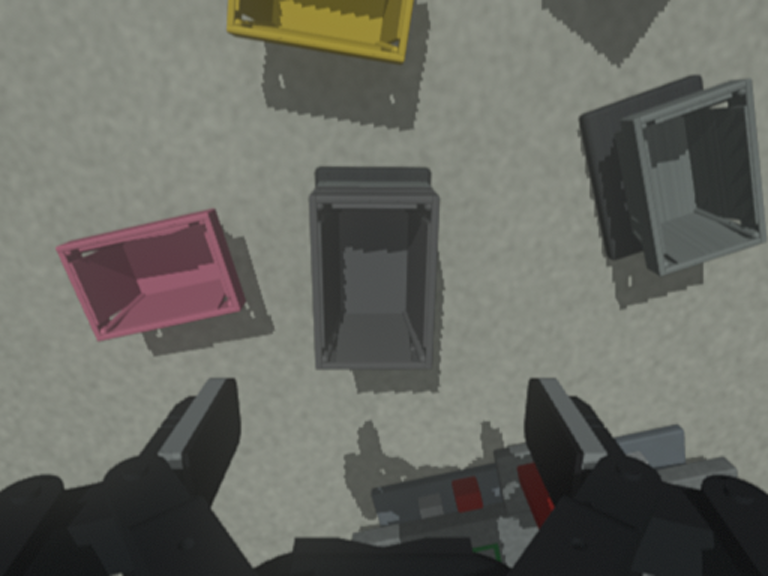

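The grey rim corners (312,196),(438,194),(432,368),(317,368) match the prediction within 1–2 mm. Grasping.

```bash
python3 -m jog '[{"hand":0.085,"translation":[-0.002,-0.003,0.045],"turn":0},{"hand":0.085,"translation":[-0.003,-0.003,0.08],"turn":0},{"hand":0.085,"translation":[-0.003,-0.003,0.108],"turn":0},{"hand":0.085,"translation":[-0.003,-0.003,0.111],"turn":0},{"hand":0.05,"translation":[-0.003,-0.003,0.111],"turn":0},{"hand":0.05,"translation":[-0.003,-0.003,0.111],"turn":0},{"hand":0.05,"translation":[-0.003,-0.003,0.111],"turn":0},{"hand":0.05,"translation":[-0.003,-0.003,0.111],"turn":0}]' 40; python3 -m jog '[{"hand":0.05,"translation":[0,0,-0.01],"turn":0},{"hand":0.05,"translation":[0,0,-0.025],"turn":0},{"hand":0.05,"translation":[0.001,0,-0.045],"turn":0},{"hand":0.05,"translation":[0.001,0,-0.065],"turn":0},{"hand":0.05,"translation":[0.001,0,-0.09],"turn":0},{"hand":0.05,"translation":[0.002,0,-0.115],"turn":0},{"hand":0.05,"translation":[0.002,0,-0.115],"turn":0}]'; python3 - <<'E'
from h import *
print(read_state()['force'])
im=capture('wrist');cv2.imwrite('pics/w8.png',im[...,::-1])
s=capture('scene');cv2.imwrite('pics/s8.png',cv2.resize(s[110:300,240:460],None,fx=3,fy=3,interpolation=cv2.INTER_CUBIC)[...,::-1])
go((.53,.12,.2),np.radians(4.2));go((.5992,-.081,.2),np.radians(4.2))
E
```

```text
t: 19.25
tcp_pos: [0.4245, 0.3049, 0.08]
eef_rot: [3.124, -0.022, -0.165]
force: [-5.7, -0.5, 0.1]
gripper_width: 0.709
t: 19.95
tcp_pos: [0.4277, 0.3081, 0.2]
eef_rot: [3.131, -0.029, -0.166]
force: [0.4, 1.3, -1.3]
gripper_width: 0.71
[ 0.41093077  1.33128069 -1.34732103]
tcp [0.4252 0.3073 0.1967] rot [ 3.127 -0.024 -0.166] shift [0.1342 0.1674 0.0025]
turn -0.2389 cur -0.1656 q7 -0.467
tcp [0.4252 0.3073 0.1967] rot [ 3.127 -0.024 -0.166] shift [0.2356 0.3542 0.0077]
turn -0.2389 cur -0.1656 q7 -0.467
```

View pics/s8.png

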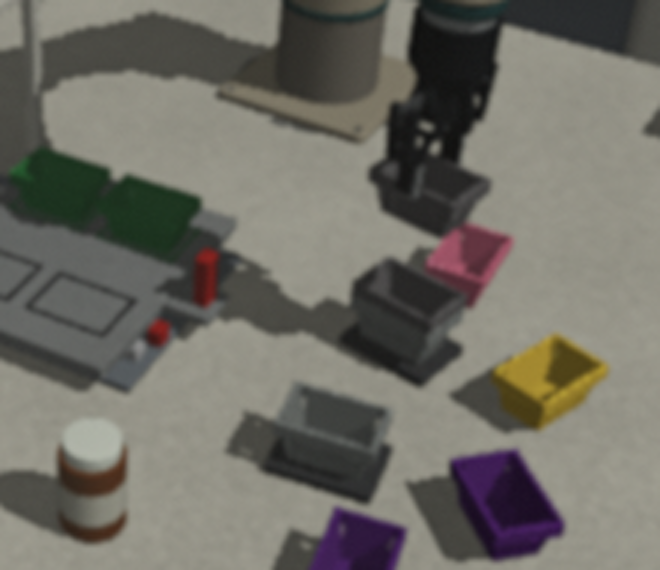

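One grey lifted, at (430,190), and grey1 remains. Both greens stand on the carriage. Carrying grey2 to grey_a.

```bash
python3 -m jog '[{"hand":0.05,"translation":[0.025,0.035,0],"turn":-0.239},{"hand":0.05,"translation":[0.05,0.075,0],"turn":-0.239},{"hand":0.05,"translation":[0.075,0.113,0],"turn":-0.239},{"hand":0.05,"translation":[0.1,0.15,0],"turn":-0.239},{"hand":0.05,"translation":[0.125,0.188,0],"turn":-0.239},{"hand":0.05,"translation":[0.15,0.225,0],"turn":-0.239},{"hand":0.05,"translation":[0.175,0.263,0],"turn":-0.239},{"hand":0.05,"translation":[0.2,0.3,0],"turn":-0.239},{"hand":0.05,"translation":[0.225,0.34,0.005],"turn":-0.239},{"hand":0.05,"translation":[0.236,0.354,0.008],"turn":-0.239}]'; python3 -m jog '[{"hand":0.05,"translation":[0,0,0],"turn":0},{"hand":0.05,"translation":[0,0,0],"turn":0}]'; python3 - <<'E'
from h import *
go((.599,-.081,.078),np.radians(4.2))
E
```

```text
t: 21.05
tcp_pos: [0.6, -0.0878, 0.1994]
eef_rot: [3.117, -0.02, 0.067]
force: [-0.2, 0.3, -1.3]
gripper_width: 0.706
t: 21.25
tcp_pos: [0.5989, -0.0883, 0.1986]
eef_rot: [3.117, -0.018, 0.065]
force: [-0.8, 0.3, -1.0]
gripper_width: 0.711
tcp [ 0.5989 -0.0883  0.1986] rot [ 3.117 -0.018  0.065] shift [-0.0016 -0.0102  0.1204]
turn -0.0084 cur 0.0649 q7 0.455
```

```bash
python3 -m jog '[{"hand":0.05,"translation":[-0.002,-0.01,0.04],"turn":-0.008},{"hand":0.05,"translation":[-0.002,-0.01,0.08],"turn":-0.008},{"hand":0.05,"translation":[-0.002,-0.01,0.11],"turn":-0.008},{"hand":0.05,"translation":[-0.002,-0.01,0.12],"turn":-0.008},{"hand":0.05,"translation":[-0.002,-0.01,0.12],"turn":-0.008}]'; python3 -m jog '[{"hand":0.05,"translation":[0,0,0.002],"turn":0},{"hand":0.05,"translation":[0,0,0.002],"turn":0}]'; python3 -m jog '[{"hand":0.05,"translation":[0,0,0.002],"turn":0},{"hand":0.05,"translation":[0,0,0.002],"turn":0}]'
```

```text
t: 21.75
tcp_pos: [0.5974, -0.0793, 0.0773]
eef_rot: [3.118, -0.015, 0.075]
force: [-0.2, 0.1, 0.5]
gripper_width: 0.713
t: 21.95
tcp_pos: [0.5983, -0.0787, 0.0767]
eef_rot: [3.119, -0.017, 0.076]
force: [-0.4, -0.2, -1.1]
gripper_width: 0.708
t: 22.15
tcp_pos: [0.599, -0.0787, 0.0756]
eef_rot: [3.118, -0.019, 0.076]
force: [0.3, 0.1, -1.1]
gripper_width: 0.71
```

```bash
python3 -m jog '[{"hand":0.05,"translation":[0,0.001,0.002],"turn":0},{"hand":0.05,"translation":[0,0.002,0.002],"turn":0}]'; python3 -m jog '[{"hand":0.05,"translation":[0,0,0.002],"turn":0},{"hand":0.05,"translation":[0,0,0.002],"turn":0}]'
```

```text
t: 22.35
tcp_pos: [0.5993, -0.0808, 0.0738]
eef_rot: [3.118, -0.019, 0.076]
force: [-0.4, 0.5, -0.6]
gripper_width: 0.71
t: 22.55
tcp_pos: [0.5995, -0.0813, 0.0733]
eef_rot: [3.119, -0.02, 0.075]
force: [-3.3, 1.0, 11.1]
gripper_width: 0.709
```

Contact. I'll release and go back for grey1.

```bash
python3 -m jog '[{"hand":0.085,"translation":[0,0,-0.001],"turn":0},{"hand":0.085,"translation":[0,0,-0.001],"turn":0},{"hand":0.085,"translation":[0,0,-0.001],"turn":0},{"hand":0.085,"translation":[0,0,-0.001],"turn":0},{"hand":0.085,"translation":[0,0,-0.03],"turn":0},{"hand":0.085,"translation":[0,0,-0.08],"turn":0},{"hand":0.085,"translation":[0,0,-0.12],"turn":0},{"hand":0.085,"translation":[0,-0.03,-0.13],"turn":0},{"hand":0.085,"translation":[-0.03,-0.06,-0.13],"turn":0},{"hand":0.085,"translation":[-0.06,-0.1,-0.13],"turn":0}]'; python3 - <<'E'
from h import *
c=cam('wrist');np.savez('w9.npz',K=c[0],R=c[1],t=c[2]);im=capture('wrist');cv2.imwrite('pics/w9.png',cv2.resize(im,None,fx=1.5,fy=1.5)[...,::-1])
go((.427,.3053,.17),np.radians(-9.5))
E
```

```text
t: 23.55
tcp_pos: [0.5293, 0.0162, 0.2002]
eef_rot: [3.118, -0.022, 0.073]
force: [0.4, 1.2, -0.5]
gripper_width: 0.997
tcp [0.5209 0.0256 0.1982] rot [ 3.126 -0.01   0.082] shift [-0.0709 -0.2868  0.0231]
turn 0.2478 cur 0.082 q7 0.294
```

```bash
python3 -m jog '[{"hand":0.085,"translation":[-0.01,-0.045,0.002],"turn":0.248},{"hand":0.085,"translation":[-0.02,-0.09,0.005],"turn":0.248},{"hand":0.085,"translation":[-0.03,-0.135,0.01],"turn":0.248},{"hand":0.085,"translation":[-0.045,-0.18,0.015],"turn":0.248},{"hand":0.085,"translation":[-0.06,-0.225,0.02],"turn":0.248},{"hand":0.085,"translation":[-0.07,-0.265,0.023],"turn":0.248},{"hand":0.085,"translation":[-0.071,-0.287,0.023],"turn":0.248},{"hand":0.085,"translation":[-0.071,-0.287,0.023],"turn":0.248}]'; python3 - <<'E'
from h import *
c=cam('wrist');im=capture('wrist');cv2.imwrite('pics/w10.png',cv2.resize(im,None,fx=1.5,fy=1.5)[...,::-1])
w=cv2.imread('pics/w9.png')
a=np.radians(-9.5);ex=np.array([np.cos(a),np.sin(a)]);ey=np.array([-ex[1],ex[0]])
I=cv2.imread('pics/w10.png')
P=np.array([(1.5*proj(c,(*(np.array([.427,.3053])+i*.031*ex+j*.046*ey),.073))) for i,j in((1,-1),(1,1),(-1,1),(-1,-1))]).astype(np.int32)
cv2.polylines(I,[P],True,(0,0,255),1)
o=cv2.vconcat([cv2.resize(I[120:450,150:650],(500,330)),cv2.resize(w[200:576],(500,245))]);cv2.imwrite('pics/c10.png',o)
go((.427,.3053,.0575),np.radians(-9.5))
E
```

```text
t: 24.4
tcp_pos: [0.4254, 0.3098, 0.1694]
eef_rot: [3.13, -0.012, -0.159]
force: [0.9, 0.2, 0.5]
gripper_width: 0.991
tcp [0.4263 0.3069 0.1697] rot [ 3.129 -0.013 -0.162] shift [-5.000e-04  1.000e-04  1.122e-01]
turn 0.0037 cur -0.1621 q7 -0.416
```

View pics/c10.png

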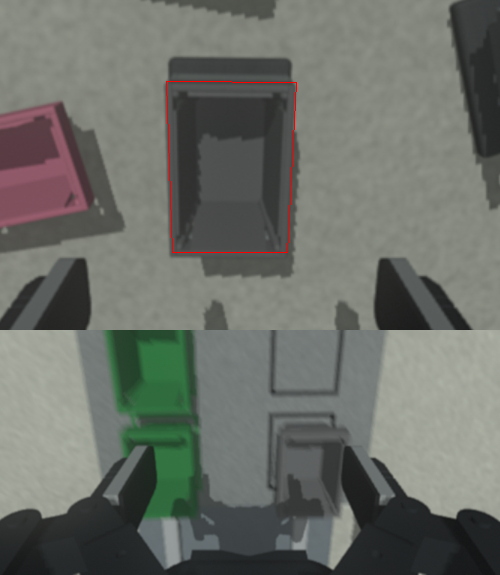

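Grey1 matches the overlay, and grey2 sits in its outline once parallax is allowed for. Grasping grey1.

```bash
python3 -m jog '[{"hand":0.085,"translation":[0,0,0.045],"turn":0.003},{"hand":0.085,"translation":[0,0,0.08],"turn":0.003},{"hand":0.085,"translation":[0,0,0.108],"turn":0.003},{"hand":0.085,"translation":[0,0,0.112],"turn":0.003},{"hand":0.05,"translation":[0,0,0.112],"turn":0.003},{"hand":0.05,"translation":[0,0,0.112],"turn":0.003},{"hand":0.05,"translation":[0,0,0.112],"turn":0.003},{"hand":0.05,"translation":[0,0,0.112],"turn":0.003}]' 40; python3 -m jog '[{"hand":0.05,"translation":[0,0,-0.01],"turn":0},{"hand":0.05,"translation":[0,0,-0.025],"turn":0},{"hand":0.05,"translation":[0.001,0,-0.045],"turn":0},{"hand":0.05,"translation":[0.001,0,-0.065],"turn":0},{"hand":0.05,"translation":[0.001,0,-0.09],"turn":0},{"hand":0.05,"translation":[0.002,0,-0.12],"turn":0},{"hand":0.05,"translation":[0.002,0,-0.14],"turn":0},{"hand":0.05,"translation":[0.002,0,-0.14],"turn":0}]'; python3 - <<'E'
from h import *
go((.591,.0307,.195),np.radians(4.2))
E
```

```text
t: 25.25
tcp_pos: [0.424, 0.3048, 0.0586]
eef_rot: [3.127, -0.006, -0.165]
force: [-6.5, -0.0, -1.5]
gripper_width: 0.713
t: 26.05
tcp_pos: [0.4282, 0.3074, 0.2032]
eef_rot: [3.134, -0.013, -0.166]
force: [0.7, -0.4, -1.5]
gripper_width: 0.715
tcp [0.4282 0.3074 0.2032] rot [ 3.134 -0.013 -0.166] shift [0.2061 0.246  0.0127]
turn -0.239 cur -0.1656 q7 -0.441
```

```bash
python3 -m jog '[{"hand":0.05,"translation":[0.025,0.03,0],"turn":-0.239},{"hand":0.05,"translation":[0.055,0.065,0],"turn":-0.239},{"hand":0.05,"translation":[0.085,0.1,0],"turn":-0.239},{"hand":0.05,"translation":[0.115,0.137,0],"turn":-0.239},{"hand":0.05,"translation":[0.145,0.173,0],"turn":-0.239},{"hand":0.05,"translation":[0.17,0.205,0.005],"turn":-0.239},{"hand":0.05,"translation":[0.195,0.235,0.01],"turn":-0.239},{"hand":0.05,"translation":[0.206,0.246,0.012],"turn":-0.239},{"hand":0.05,"translation":[0.206,0.246,0.012],"turn":-0.239},{"hand":0.05,"translation":[0.206,0.246,0.012],"turn":-0.239}]'; python3 - <<'E'
from h import *
go((.591,.0305,.077),np.radians(4.2))
E
```

```text
t: 27.05
tcp_pos: [0.5903, 0.0317, 0.1955]
eef_rot: [3.132, -0.01, 0.074]
force: [0.4, 0.1, -1.7]
gripper_width: 0.714
tcp [0.5903 0.0317 0.1955] rot [ 3.132 -0.01   0.074] shift [-0.0005  0.0002  0.1185]
turn 0.0003 cur 0.0736 q7 0.297
```

```bash
python3 -m jog '[{"hand":0.05,"translation":[0,0,0.04],"turn":0},{"hand":0.05,"translation":[0,0,0.08],"turn":0},{"hand":0.05,"translation":[0,0,0.11],"turn":0},{"hand":0.05,"translation":[0,0,0.118],"turn":0},{"hand":0.05,"translation":[0,0,0.118],"turn":0}]'; python3 -m jog '[{"hand":0.05,"translation":[0,0,0.002],"turn":0},{"hand":0.05,"translation":[0,0,0.002],"turn":0}]'; python3 -m jog '[{"hand":0.05,"translation":[0,0,0.002],"turn":0},{"hand":0.05,"translation":[0,0,0.002],"turn":0}]'
```

```text
t: 27.55
tcp_pos: [0.5904, 0.0323, 0.0768]
eef_rot: [3.133, -0.007, 0.076]
force: [-0.1, -0.2, -0.5]
gripper_width: 0.716
t: 27.75
tcp_pos: [0.5913, 0.0332, 0.0763]
eef_rot: [3.134, -0.01, 0.077]
force: [1.0, 0.4, -1.9]
gripper_width: 0.715
t: 27.95
tcp_pos: [0.5919, 0.0334, 0.0752]
eef_rot: [3.134, -0.011, 0.077]
force: [-0.3, 0.7, -1.7]
gripper_width: 0.716
```

```bash
python3 -m jog '[{"hand":0.05,"translation":[-0.001,0.002,0.002],"turn":0},{"hand":0.05,"translation":[-0.001,0.002,0.002],"turn":0}]'; python3 -m jog '[{"hand":0.05,"translation":[0,0.001,0.002],"turn":0},{"hand":0.05,"translation":[0,0.001,0.002],"turn":0}]'
```

```text
t: 28.15
tcp_pos: [0.591, 0.0308, 0.0733]
eef_rot: [3.134, -0.011, 0.076]
force: [-0.2, -0.4, -1.7]
gripper_width: 0.71
t: 28.35
tcp_pos: [0.5909, 0.0294, 0.0711]
eef_rot: [3.133, -0.011, 0.076]
force: [-0.2, 0.3, -0.7]
gripper_width: 0.714
```

```bash
python3 -m jog '[{"hand":0.05,"translation":[0,0,0.002],"turn":0},{"hand":0.05,"translation":[0,0,0.002],"turn":0}]'
```

```text
t: 28.55
tcp_pos: [0.5912, 0.0294, 0.0701]
eef_rot: [3.134, -0.011, 0.076]
force: [-1.7, 0.8, 8.3]
gripper_width: 0.711
```

```bash
python3 - <<'E'
from h import *
print(read_state()['force'])
E
```

```text
[-1.72010479  0.83079723  8.30691734]
```

```bash
python3 -m jog '[{"hand":0.085,"translation":[0,0,-0.001],"turn":0},{"hand":0.085,"translation":[0,0,-0.001],"turn":0},{"hand":0.085,"translation":[0,0,-0.001],"turn":0},{"hand":0.085,"translation":[0,0,-0.001],"turn":0},{"hand":0.085,"translation":[0,0,-0.03],"turn":0},{"hand":0.085,"translation":[0,0,-0.08],"turn":0},{"hand":0.085,"translation":[0,0,-0.13],"turn":0},{"hand":0.085,"translation":[-0.03,-0.04,-0.16],"turn":0},{"hand":0.085,"translation":[-0.06,-0.08,-0.19],"turn":0},{"hand":0.085,"translation":[-0.075,-0.11,-0.21],"turn":0}]'; python3 -m jog '[{"hand":0.085,"translation":[0,-0.02,-0.03],"turn":0},{"hand":0.085,"translation":[0,-0.02,-0.03],"turn":0},{"hand":0.085,"translation":[0,-0.02,-0.03],"turn":0}]'; python3 - <<'E'
from h import *
c=cam('wrist');np.savez('w11.npz',K=c[0],R=c[1],t=c[2])
I=cv2.resize(capture('wrist'),None,fx=1.5,fy=1.5,interpolation=cv2.INTER_CUBIC)[...,::-1].copy()
e=np.array([.9973,.0732]);u=np.array([-.0732,.9973]);C=np.array([.5253,-.0303])
def poly(cc,L,W,z,col):
    P=np.array([1.5*proj(c,(*(cc+i*W/2*e+j*L/2*u),z)) for i,j in((1,-1),(1,1),(-1,1),(-1,-1))]).astype(np.int32);cv2.polylines(I,[P],True,col,1)
for i in(-1,1):
    for j in(-1,1):
        cc=C+.07*i*e+.056*j*u;poly(cc,.092,.062,.088,(0,0,255));poly(cc,.086,.062,.04,(255,255,0))
cv2.imwrite('pics/w11.png',I)
print(read_state()['tcp_pos'])
E
```

```text
t: 29.55
tcp_pos: [0.5068, 0.1312, 0.2765]
eef_rot: [3.134, -0.011, 0.074]
force: [1.2, 1.7, 0.1]
gripper_width: 0.994
t: 29.85
tcp_pos: [0.505, 0.1516, 0.3067]
eef_rot: [3.134, -0.012, 0.075]
force: [0.8, -0.7, -0.4]
gripper_width: 0.997
[0.50468863 0.15061153 0.30588441]
```

The picture limit is reached, so I'll check the dishes numerically. The check slides a rim model over the image edges.

```bash
cat >> h.py <<'E'
E_=np.array([.9973,.0732]);U_=np.array([-.0732,.9973])
def samples(cc,a,L,W,z,n=40):
    co,si=np.cos(a),np.sin(a);ex=co*E_+si*U_;ey=-si*E_+co*U_;t=np.linspace(-.5,.5,n)
    q=np.r_[np.c_[t*W,0*t+L/2],np.c_[t*W,0*t-L/2],np.c_[0*t+W/2,t*L],np.c_[0*t-W/2,t*L]]
    return np.c_[cc+q[:,:1]*ex+q[:,1:]*ey,np.full(len(q),z)]
def projN(c,X):
    K,R,t=c;p=(X@R.T+t)@K.T;return p[:,:2]/p[:,2:]
def edge(c,im,cc,L,W,z,r=.018,yaws=(0,)):
    g=cv2.GaussianBlur(im,(0,0),.8).astype(np.float32);G=np.zeros(im.shape[:2],np.float32)
    for k in range(3): G=np.maximum(G,np.hypot(cv2.Sobel(g[...,k],cv2.CV_32F,1,0),cv2.Sobel(g[...,k],cv2.CV_32F,0,1)))
    G=np.minimum(G,np.percentile(G,95));best=[]
    for a in yaws:
        for dx in np.arange(-r,r+1e-6,.0015):
            for dy in np.arange(-r,r+1e-6,.0015):
                p=projN(c,samples(cc+dx*E_+dy*U_,a,L,W,z)).astype(np.float32)
                best.append((cv2.remap(G,p[:,:1],p[:,1:],1).mean(),round(dx*1e3,1),round(dy*1e3,1),round(a,2)))
    return sorted(best)[::-1][:3]
E
python3 - <<'E'
from h import *
C=np.array([.5253,-.0303]);c=cam('wrist');im=capture('wrist');ct=cam('top');it=capture('top')
for n,i,j in(('ga',-1,-1),('gb',-1,1),('ka',1,-1),('kb',1,1)):
    cc=C+.07*i*E_+.056*j*U_
    print(n,proj(c,(*cc,.06)).round(),'rim w',edge(c,im,cc,.091,.061,.088,yaws=(-.08,0,.08)))
    print('   top',edge(ct,it,cc,.091,.061,.088,yaws=(-.08,0,.08))[:2],'outline w',edge(c,im,cc,.086,.062,.04)[:2])
r,b=None,blob((45,90,30),(80,255,255));print([x[1] for x in b[1]])
for i,j in((-1,-1),(-1,1)):
    cc=C+.07*i*E_+.056*j*U_;p=projN(c,samples(cc,0,.092,.062,.088));q=projN(c,samples(cc,0,.088,.064,.04));print(p.min(0).round(),p.max(0).round(),q.min(0).round(),q.max(0).round())
for nm,lo,hi in(('handle',(0,150,80),(6,255,255)),):
    for x in blob(lo,hi,amin=80)[1]: print(nm,x[1])
print('handle pred',proj(c,(*(C+.16*U_),.096)))
E
```

```text
ga [207. 316.] rim w [(np.float32(72.72019), np.float64(3.0), np.float64(3.0), 0), (np.float32(69.96013), np.float64(4.5), np.float64(-1.5), -0.08), (np.float32(69.8243), np.float64(3.0), np.float64(4.5), 0)]
   top [(np.float32(105.8571), np.float64(1.5), np.float64(3.0), 0), (np.float32(105.31608), np.float64(1.5), np.float64(4.5), 0)] outline w [(np.float32(60.27196), np.float64(-9.0), np.float64(-9.0), 0), (np.float32(58.30583), np.float64(-7.5), np.float64(-9.0), 0)]
gb [203. 244.] rim w [(np.float32(74.56001), np.float64(1.5), np.float64(1.5), 0), (np.float32(72.91662), np.float64(3.0), np.float64(1.5), 0), (np.float32(72.20756), np.float64(6.0), np.float64(1.5), 0)]
   top [(np.float32(138.45026), np.float64(1.5), np.float64(1.5), 0), (np.float32(137.09062), np.float64(1.5), np.float64(0.0), 0)] outline w [(np.float32(66.729225), np.float64(-3.0), np.float64(1.5), 0), (np.float32(65.88965), np.float64(-3.0), np.float64(3.0), 0)]
ka [306. 315.] rim w [(np.float32(55.998085), np.float64(-1.5), np.float64(-4.5), 0), (np.float32(54.675232), np.float64(-3.0), np.float64(-3.0), 0.08
[... 362 characters left out ...]
w [(np.float32(60.113483), np.float64(-1.5), np.float64(0.0), 0), (np.float32(59.82212), np.float64(-1.5), np.float64(15.0), 0), (np.float32(59.460926), np.float64(-1.5), np.float64(18.0), 0)]
   top [(np.float32(93.116875), np.float64(0.0), np.float64(-1.5), 0), (np.float32(92.35949), np.float64(-1.5), np.float64(-1.5), 0)] outline w [(np.float32(61.819775), np.float64(-4.5), np.float64(1.5), 0), (np.float32(60.622314), np.float64(-4.5), np.float64(-3.0), 0)]
[(174, 207, 59, 149)]
[178. 301.] [228. 357.] [185. 280.] [231. 331.]
[172. 221.] [226. 288.] [179. 207.] [229. 266.]
handle (288, 174, 14, 11)
handle (213, 174, 13, 11)
handle (248, 169, 20, 13)
handle pred [257.83169436 175.38513632]
```

Both cameras put every dish within about 6 mm of its mark and square to it. Now the handle.

```bash
python3 - <<'E'
from h import *
go((.5136,.1293,.13),np.radians(4.2));go((.5136,.1293,.064),np.radians(4.2))
E
```

```text
tcp [0.5047 0.15   0.3053] rot [ 3.133 -0.009  0.072] shift [0.0058 0.0198 0.1756]
turn -0.0016 cur 0.0718 q7 -0.017
tcp [0.5047 0.15   0.3053] rot [ 3.133 -0.009  0.072] shift [0.0052 0.0193 0.2416]
turn -0.0016 cur 0.0718 q7 -0.017
```

```bash
python3 -m jog '[{"hand":0.085,"translation":[0.005,0.02,0.05],"turn":0},{"hand":0.085,"translation":[0.006,0.02,0.095],"turn":0},{"hand":0.085,"translation":[0.006,0.02,0.14],"turn":0},{"hand":0.085,"translation":[0.006,0.02,0.175],"turn":0},{"hand":0.085,"translation":[0.006,0.019,0.21],"turn":0},{"hand":0.085,"translation":[0.005,0.019,0.235],"turn":0},{"hand":0.085,"translation":[0.005,0.019,0.24],"turn":0},{"hand":0.085,"translation":[0.005,0.019,0.24],"turn":0}]'; python3 -m jog '[{"hand":0.015,"translation":[0,0,0],"turn":0},{"hand":0.015,"translation":[0,0,0],"turn":0},{"hand":0.015,"translation":[0,0,0],"turn":0},{"hand":0.015,"translation":[0,0,0],"turn":0},{"hand":0.015,"translation":[0,0,0],"turn":0},{"hand":0.015,"translation":[0,0,0],"turn":0}]' 60; python3 - <<'E'
from h import *
s=read_state();p=s['tcp_pos'];go(p-np.array([-.0732,.9973,0])*.2,None)
E
```

```text
t: 30.9
tcp_pos: [0.513, 0.1286, 0.0648]
eef_rot: [3.132, -0.007, 0.07]
force: [0.6, -0.5, -0.0]
gripper_width: 0.996
t: 31.5
tcp_pos: [0.5116, 0.1288, 0.0656]
eef_rot: [3.133, -0.005, 0.071]
force: [-3.3, 0.2, 7.7]
gripper_width: 0.273
tcp [0.5116 0.1288 0.0656] rot [ 3.133 -0.005  0.071] shift [0.0005 0.2    0.0017]
```

```bash
python3 -m jog '[{"hand":0.015,"translation":[0,0.003,0],"turn":0},{"hand":0.015,"translation":[0,0.009,0],"turn":0},{"hand":0.015,"translation":[0,0.018,0],"turn":0},{"hand":0.015,"translation":[0,0.029,0],"turn":0},{"hand":0.015,"translation":[0,0.041,0],"turn":0},{"hand":0.015,"translation":[0,0.053,0],"turn":0},{"hand":0.015,"translation":[0,0.064,0.001],"turn":0},{"hand":0.015,"translation":[0,0.073,0.001],"turn":0},{"hand":0.015,"translation":[0,0.079,0.001],"turn":0},{"hand":0.015,"translation":[0,0.081,0.001],"turn":0}]'; python3 -m jog '[{"hand":0.015,"translation":[0,0.003,0],"turn":0},{"hand":0.015,"translation":[0,0.009,0],"turn":0},{"hand":0.015,"translation":[0,0.018,0],"turn":0},{"hand":0.015,"translation":[0,0.029,0],"turn":0},{"hand":0.015,"translation":[0,0.041,0],"turn":0},{"hand":0.015,"translation":[0,0.053,0],"turn":0},{"hand":0.015,"translation":[0,0.064,0.001],"turn":0},{"hand":0.015,"translation":[0,0.073,0.001],"turn":0},{"hand":0.015,"translation":[0,0.079,0.001],"turn":0},{"hand":0.015,"translation":[0,0.081,0.001],"turn":0}]'; python3 - <<'E'
from h import *
s=read_state();p=s['tcp_pos'];go(np.array([.5116,.1288,.0656])-np.array([-.0732,.9973,0])*.2,np.radians(4.2))
E
```

```text
t: 32.5
tcp_pos: [0.5174, 0.0469, 0.0656]
eef_rot: [3.133, -0.005, 0.07]
force: [-0.7, 3.4, 5.1]
gripper_width: 0.271
t: 33.5
tcp_pos: [0.5233, -0.0353, 0.0656]
eef_rot: [3.132, -0.005, 0.069]
force: [-0.2, 2.5, 5.8]
gripper_width: 0.269
tcp [ 0.5233 -0.0353  0.0656] rot [ 3.132 -0.005  0.069] shift [0.0005 0.0354 0.0004]
turn -0.0046 cur 0.0687 q7 0.495
```

```bash
python3 -m jog '[{"hand":0.015,"translation":[0,0.003,0],"turn":0},{"hand":0.015,"translation":[0,0.007,0],"turn":0},{"hand":0.015,"translation":[0,0.012,0],"turn":0},{"hand":0.015,"translation":[0,0.017,0],"turn":0},{"hand":0.015,"translation":[0,0.021,0],"turn":0},{"hand":0.015,"translation":[0,0.024,0],"turn":0},{"hand":0.015,"translation":[0,0.026,0],"turn":0},{"hand":0.015,"translation":[0,0.028,0],"turn":0},{"hand":0.015,"translation":[0,0.029,0],"turn":0},{"hand":0.015,"translation":[0,0.029,0],"turn":0}]'; python3 -m jog '[{"hand":0.015,"translation":[0,0.001,0],"turn":0},{"hand":0.015,"translation":[0,0.002,0],"turn":0},{"hand":0.015,"translation":[0,0.003,0],"turn":0},{"hand":0.015,"translation":[0,0.004,0],"turn":0},{"hand":0.015,"translation":[0,0.004,0],"turn":0}]'
```

```text
t: 34.5
tcp_pos: [0.5254, -0.0646, 0.0657]
eef_rot: [3.132, -0.006, 0.069]
force: [1.9, 2.6, -4.5]
gripper_width: 0.27
t: 35.0
tcp_pos: [0.5256, -0.0683, 0.0657]
eef_rot: [3.132, -0.005, 0.069]
force: [1.9, 4.1, -3.3]
gripper_width: 0.27
```

```bash
for i in 1 2; do python3 -m jog '[{"hand":0.015,"translation":[0,0.001,0],"turn":0},{"hand":0.015,"translation":[0,0.002,0],"turn":0},{"hand":0.015,"translation":[0,0.003,0],"turn":0},{"hand":0.015,"translation":[0,0.003,0],"turn":0}]'; done
```

```text
t: 35.4
tcp_pos: [0.5256, -0.0683, 0.0657]
eef_rot: [3.136, -0.005, 0.071]
force: [2.5, 10.0, -0.4]
gripper_width: 0.269
t: 35.8
tcp_pos: [0.5256, -0.0682, 0.0657]
eef_rot: [3.14, -0.004, 0.072]
force: [1.5, 10.9, -0.0]
gripper_width: 0.272
```

```bash
python3 -m jog '[{"hand":0.015,"translation":[0,0.003,0],"turn":0},{"hand":0.015,"translation":[0,0.006,0],"turn":0},{"hand":0.015,"translation":[0,0.008,0],"turn":0},{"hand":0.015,"translation":[0,0.008,0],"turn":0}]'; python3 -m jog '[{"hand":0.015,"translation":[0,0,0],"turn":0},{"hand":0.015,"translation":[0,0,0],"turn":0},{"hand":0.085,"translation":[0,0,0],"turn":0},{"hand":0.085,"translation":[0,0,0],"turn":0},{"hand":0.085,"translation":[0,0,0],"turn":0},{"hand":0.085,"translation":[0,0,0],"turn":0},{"hand":0.085,"translation":[0,0,-0.03],"turn":0},{"hand":0.085,"translation":[0,0,-0.07],"turn":0},{"hand":0.085,"translation":[0,-0.03,-0.11],"turn":0},{"hand":0.085,"translation":[0,-0.06,-0.14],"turn":0}]'; python3 - <<'E'
from h import *
# carriage centre now?
C=np.array([.5253,-.0303])-.1976*U_
c=cam('wrist');im=capture('wrist');ct=cam('top');it=capture('top')
print(read_state()['tcp_pos'],'handle',[x[1] for x in blob((0,150,80),(6,255,255),amin=80)[1]],'pred',proj(c,(*(C+.16*U_),.096)))
for n,i,j in(('ga',-1,-1),('gb',-1,1),('ka',1,-1),('kb',1,1)):
    cc=C+.07*i*E_+.056*j*U_
    print(n,proj(c,(*cc,.06)).round(),'w',edge(c,im,cc,.091,.061,.088,yaws=(-.08,0,.08))[:2],'top',edge(ct,it,cc,.091,.061,.088,yaws=(-.08,0,.08))[:2])
E
```

```text
t: 36.2
tcp_pos: [0.5255, -0.0682, 0.0656]
eef_rot: [-3.133, -0.001, 0.076]
force: [1.0, 20.5, 3.0]
gripper_width: 0.268
t: 37.2
tcp_pos: [0.5213, -0.0105, 0.2085]
eef_rot: [-3.134, -0.004, 0.073]
force: [0.7, 0.6, -0.4]
gripper_width: 0.992
[ 0.52318372 -0.00512522  0.20977063] handle [(238, 224, 25, 39), (298, 42, 19, 16), (187, 41, 19, 15)] pred [255.26788886 249.61929212]
ga [194. 402.] w [(np.float32(3.2946522), np.float64(7.5), np.float64(18.0), -0.08), (np.float32(3.115498), np.float64(6.0), np.float64(18.0), -0.08)] top [(np.float32(29.371038), np.float64(0.0), np.float64(6.0), 0), (np.float32(29.08515), np.float64(0.0), np.float64(7.5), 0)]
gb [189. 322.] w [(np.float32(43.35067), np.float64(7.5), np.float64(3.0), 0), (np.float32(43.275078), np.float64(6.0), np.float64(3.0), 0)] top [(np.float32(105.65094), np.float64(0.0), np.float64(6.0), -0.08), (np.float32(104.59989), np.float64(1.5), np.float64(3.0), 0)]
ka [315. 402.] w [(np.float32(3.8042881), np.float64(-7.5), np.float64(18.0), 0.08), (np.float32(3.6755576), np.float64(-9.0), np.float64(18.0), 0.08)] top [(np.float32(22.011692), np.float64(1.5), np.float64(3.0), 0.08), (np.float32(21.996923), np.float64(1.5), np.float64(4.5), 0.08)]
kb [321. 322.] w [(np.float32(36.33507), np.float64(0.0), np.float64(18.0), -0.08), (np.float32(35.466965), np.float64(-10.5), np.float64(1.5), 0)] top [(np.float32(106.93972), np.float64(-18.0), np.float64(6.0), 0), (np.float32(106.620605), np.float64(-18.0), np.float64(6.0), -0.08)]
```

```bash
python3 -m jog '[{"hand":0.085,"translation":[0,-0.04,-0.04],"turn":0},{"hand":0.085,"translation":[0,-0.06,-0.09],"turn":0},{"hand":0.085,"translation":[0,-0.08,-0.11],"turn":0},{"hand":0.085,"translation":[0,-0.08,-0.11],"turn":0}]'; cat > chk.py <<'E'
from h import *
C=np.array([.5253,-.0303])-.1976*U_
w=(cam('wrist'),capture('wrist'));t=(cam('top'),capture('top'));s=(cam('scene'),capture('scene'))
print(read_state()['tcp_pos'])
for n,i,j in(('ga',-1,-1),('gb',-1,1),('ka',1,-1),('kb',1,1)):
    cc=C+.07*i*E_+.056*j*U_
    for m,(c,im) in(('w',w),('top',t),('scene',s)):
        print(n,m,proj(c,(*cc,.06)).round(),[tuple(float(v) for v in b) for b in edge(c,im,cc,.091,.061,.088,r=.015,yaws=(-.08,0,.08))[:3]])
    print('  outline top',[tuple(float(v) for v in b) for b in edge(*t,cc,.086,.062,.04,r=.015)[:2]])
cv2.imwrite('pics/fin_t.png',t[1][...,::-1])
np.save('fin_w.npy',w[1])
E
python3 chk.py
```

```text
t: 37.75
tcp_pos: [0.5172, 0.0739, 0.3216]
eef_rot: [-3.13, -0.012, 0.084]
force: [0.5, 0.2, -1.0]
gripper_width: 0.991
[0.51423375 0.06962295 0.31730436]
ga w [204. 378.] [(12.595254898071289, -0.0, 15.0, -0.08), (12.17817497253418, -1.5, 15.0, -0.08), (12.097322463989258, -15.0, 1.5, 0.08)]
ga top [324. 211.] [(28.578449249267578, -0.0, 6.0, 0.0), (28.264148712158203, -0.0, 4.5, 0.0), (28.168563842773438, -0.0, 7.5, 0.0)]
ga scene [211. 156.] [(96.2605209350586, -1.5, -0.0, -0.08), (96.25692749023438, -0.0, -0.0, -0.08), (96.23359680175781, 1.5, -0.0, -0.08)]
  outline top [(29.1426944732666, 7.5, -9.0, 0.0), (28.804224014282227, 7.5, -7.5, 0.0)]
gb w [201. 318.] [(64.25321197509766, 6.0, 1.5, 0.0), (61.59215545654297, 4.5, -0.0, -0.08), (61.473533630371094, 6.0, -1.5, 0.0)]
gb top [295. 213.] [(108.2176742553711, -0.0, 6.0, -0.08), (106.85554504394531, -0.0, 3.0, 0.0), (106.81404113769531, 1.5, 3.0, 0.0)]
gb scene [238. 165.] [(87.80635070800781, -0.0, 10.5, 0.08), (87.65272521972656, 1.5, 10.5, 0.08), (87.62022399902344, 1.5, 10.5, -0.08)]
  outline top [(120.49980163574219, 9.0,
[... 344 characters left out ...]
2.911460876464844, 7.5, 1.5, 0.0), (62.88383865356445, 9.0, 1.5, 0.08), (62.79045486450195, 7.5, 3.0, 0.0)]
  outline top [(24.261947631835938, 13.5, 7.5, 0.0), (24.108577728271484, 15.0, 7.5, 0.0)]
kb w [298. 318.] [(55.133872985839844, -3.0, -0.0, 0.0), (55.09344482421875, -4.5, -0.0, 0.0), (54.9335823059082, -3.0, -0.0, 0.08)]
kb top [292. 178.] [(101.82283782958984, -3.0, 4.5, -0.08), (101.26546478271484, -3.0, 6.0, -0.08), (101.14984130859375, -3.0, 6.0, 0.0)]
kb scene [213. 186.] [(56.335121154785156, -15.0, 13.5, 0.08), (56.18434524536133, -15.0, 12.0, 0.08), (55.7835807800293, -13.5, 13.5, 0.08)]
  outline top [(102.5888671875, -6.0, -0.0, 0.0), (102.44648742675781, -7.5, -0.0, 0.0)]
```

```bash
python3 -c "
from plant import *
print(hand_in())"
```

```text
the job is handed in; nothing more can be done
None
```

I've handed the job in. All four dishes (two green, two grey) are in their own outlines, and the carriage is pushed home. My last checks look good, but the two dishes under the hood could not be checked well.

- **Carriage out:** I pulled it until it hit a hard stop at 63 N. The gripper travelled 171 mm but the handle moved only about 162 mm, so the carriage was probably already about 38 mm out at the start. The carriage position in the images agreed with the loading stop.
- **Dishes:** Each came off its stack on the first try. With the carriage out, the wrist and top cameras both put every dish within about 6 mm of its mark and square to it.
- **Carriage home:** I pushed it gently by the handle until it stopped. It stayed put under a 20 N push, after 198 mm of travel against the nominal 200 mm.
- **Final check:** The arm was clear of everything.
  - **Handle end:** Wrist and top cameras put both dishes within about 7 mm of their marks.
  - **Hood end:** The wrist camera could not see these two. The top camera, through the roof, put both within about 6 mm, but its match was weak.
  - **Disagreement:** The scene camera matched three dishes within about 11 mm. For the handle-end grey one it gave about 20 mm off, which I took as a false match because the other two cameras put it within about 7 mm.
- **Unresolved:** The dishes measured about 10 mm lower on the stands than the stated heights. I set each one down by feel, so it did not affect placing.
- **Picture limit:** I ran into the 16-view limit, so the final checks were numerical only. I did not measure the jar and pen pot at the end, but the arm never went near them.

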